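# Change the ink tin on the warming plate: get at the bins behind the solvent cans

### The job

Change the ink on the warming plate from black to red. First lift the two rectangular cans that stand in the way in the red and black bins onto the newspaper; then stand the black tin in the empty place at the back of the black bin and the red tin in the middle of the warming plate, and only when both tins are in place put each can back in the very spot where it stood. Keep the tins and cans upright and do not disturb the tin and the bottle in the blue bin.

Things in the scene. Friction and masses are not known exactly. Their poses are not given: they have to be found in the camera images.
- can_yellow: Yellow rectangular screw-cap can, 44 mm (its x) by 66 mm (its y), body 130 mm high, black cap 26 mm across standing 11 mm higher; about 0.35 kg. Origin: centre of its underside, z up. Loose; starts in the front part of the red or the black bin, 49 mm before the bin's centre, its x roughly along the bin.
- can_green: Green rectangular screw-cap can, 44 mm (its x) by 66 mm (its y), body 130 mm high, black cap 26 mm across standing 11 mm higher; about 0.35 kg. Origin: centre of its underside, z up. Loose; starts in the front part of the red or the black bin, 49 mm before the bin's centre, its x roughly along the bin.
- tin_red: Red flat round ink tin, 64 mm diameter, 40 mm high, steel with a red band and a red lid; about 0.25 kg. Origin: centre of its underside, z up. Loose; at the start it stands behind a can at the back of the red bin, 24 mm behind the bin's centre, about 19 mm from the can and 39 mm from the back wall. It belongs in the middle of the warming plate.
- tin_black: Black flat round ink tin, 64 mm diameter, 40 mm high, steel with a black band and a black lid; about 0.25 kg. Origin: centre of its underside, z up. Loose; at the start it stands on the warming plate. It belongs at the back of the black bin.
- bin_red: Red open plastic bin, fixed, 198 mm long (x: back at +x, front towards the robot), 94 mm wide, walls 44 mm high, 4 mm thick, buff paper liner; floor top 4 mm above its origin (centre of its underside). Red, black and blue bins, alike, stand in a row on a 12 mm board, 105 mm apart, in any order. Holds a can in front, the red tin behind it.
- bin_black: Black open plastic bin, fixed, 198 mm long (x: back at +x, front towards the robot), 94 mm wide, walls 44 mm high, 4 mm thick, buff paper liner; floor top 4 mm above its origin (centre of its underside). On the same board. Holds a can in front; the empty place behind it is the black tin's, centred about 24 mm behind the bin's centre (local x = +0.024, y = 0).
- warmer: Ink warming plate, fixed (switched off and cold): white housing 170 x 170 x 38 mm with a round dark iron plate of 100 mm diameter in its middle, whose top is 48 mm above the bench and carries the tin in use. Origin: centre of its underside, straight below the middle of the round plate; z up, knob towards -x.
- newspaper: Folded newspaper, fixed to the bench, 240 mm (x) by 220 mm (y), 3 mm thick: the side area, with room for both cans. Origin: centre of its underside, z up.
- tin_blue: Blue flat round ink tin, 64 mm diameter, 40 mm high, steel with a blue band and a blue lid; about 0.25 kg. Origin: centre of its underside, z up. Loose; it stands at the back of the blue bin. Leave it alone.
- bottle: Amber glass bottle with white cap, 50 mm diameter, 150 mm high, standing in front of the blue tin in the blue bin, 49 mm in front of that bin's centre. Origin: centre of its underside. Leave it alone.
Things that resemble listed ones, but are neither listed nor needed, are in the scene too. Leave any purple or yellow look-alike of the tin_black alone.

How it is judged (in metres and radians):
On the way, in this order (a step that is already met when the one before it is completed fails the run):
1. both cans stand upright and at rest on the newspaper (x of can_yellow in the frame of newspaper between -0.1 and 0.1 m and y of can_yellow in the frame of newspaper between -0.09 and 0.09 m and z of can_yellow in the frame of newspaper between -0.003 and 0.009 m and angle between each of can_yellow, can_green's own z axis and vertical below 0.1 rad and linear speed of each of can_yellow, can_green below 0.02 m/s and x of can_green in the frame of newspaper between -0.1 and 0.1 m and y of can_green in the frame of newspaper between -0.09 and 0.09 m and z of can_green in the frame of newspaper between -0.003 and 0.009 m), for 0.2 s.
2. the black tin stands at the back of the black bin and the red tin in the middle of the warming plate, both cans still on the newspaper (all of step 1 and horizontal distance between tin_red and warmer below 0.015 m and z of tin_red in the frame of warmer between 0.043 and 0.053 m and angle between each of tin_red, tin_black's own z axis and vertical below 0.1 rad and linear speed of each of tin_red, tin_black below 0.02 m/s and x of tin_black in the frame of bin_black between 0.008 and 0.066 m and y of tin_black in the frame of bin_black between -0.014 and 0.014 m and z of tin_black in the frame of bin_black between -0.001 and 0.009 m), for 0.2 s.
At the end, for the whole second after the job is handed in: Red tin on the warming plate within 15 mm of its middle; black tin on the black bin's floor, centre 8 to 66 mm behind the bin's centre, within 14 mm sideways; each can within 15 mm of where it first stood; all four upright (0.1 rad), at rest (horizontal distance between tin_red and warmer below 0.015 m and z of tin_red in the frame of warmer between 0.043 and 0.053 m and angle between each of tin_red, tin_black, can_yellow, can_green's own z axis and vertical below 0.1 rad and linear speed of each of tin_red, tin_black, can_yellow, can_green below 0.02 m/s and x of tin_black in the frame of bin_black between 0.008 and 0.066 m and y of tin_black in the frame of bin_black between -0.014 and 0.014 m and z of tin_black in the frame of bin_black between -0.001 and 0.009 m and distance of each of can_yellow, can_green from where it was at the start of the episode below 0.015 m); the robot touches nothing.
It fails at once if the blue tin is moved by more than 15 mm or tipped (distance of tin_blue from where it was at the start of the episode above 0.015 m or angle between tin_blue's own z axis and vertical above 0.4 rad).
It fails at once if the bottle is moved by more than 15 mm or tipped (distance of bottle from where it was at the start of the episode above 0.015 m or angle between bottle's own z axis and vertical above 0.4 rad).
It fails at once if a tin or can is tipped over (more than 0.6 rad) (angle between any of can_yellow, can_green, tin_red, tin_black's own z axis and vertical above 0.6 rad).
It also fails if it takes over 147 s, if anything falls off the work surface, if the arm or the gripper's body presses on something with over 40 N, if the wrist force passes 120 N, or if a joint passes its speed limit or range.

### The arm

A 6-joint arm with a two-finger parallel gripper is mounted at the origin on the work surface. World frame = base frame: x ahead of the robot, y to its left, z up, the work surface at z = 0. Lengths are in mm, angles in degrees, forces in N, time in s.
With the tool pointing down it reaches from about 275 to 725 mm from the base axis. Payload 15.9 kg.
Tool frame: the origin (TCP) lies at the very end of the fingers, on their centre line; the grasp point (between the pads) lies 19 mm behind it; z points along the fingers, y is the line along which they close (so a half turn about z gives the same grasp; the last joint's range is limited). The gripper opens to 85 mm and grips with 20 to 120 N. Pads are 22 mm wide; open, the fingers measure 114 mm over their backs; the gripper's body (76 mm by 85 mm) begins 54 mm behind the grasp point. The pads swing forward as they close: fully open they stand 13 mm farther back than shut.
Start: joints at [65.031, 12.198, -1.971, 75.831, 0, 90], TCP at [211.06, 453.254, 231.306] pointing down, gripper open.
Joint ranges: [-170.91, 170.91], [-42.67, 98.43], [-65.05, 77.54], [-120.47, 116.71], [-90, 82.35], [-180, 180]. Speed limits (degrees/s): [108.29, 108.29, 136.94, 147.25, 180, 180].

### API

Orientations are given as [roll, pitch, yaw] about the fixed x, y, z axes, in that order (R = Rz(yaw) Ry(pitch) Rx(roll)).
In Python, from cell import get_state, eyes, ticket, models gives the robot as it stands. The module is installed in compiled form; this text tells all that it offers.
- The arm moves only by the tool arm_command, never from a script. Its argument "commands" is a list of rows, each an object with "delta_rot": the turn, a rotation vector about the tool's x, y, z in degrees, a list of three; "dp": the shift along the tool's x, y, z in mm, a list of three; "hand": the closure, from -1 (fully open) to 1 (shut). In form: [{"delta_rot": [ax, ay, az], "dp": [dx, dy, dz], "hand": hand}, ...]. A call has 1 to 10 rows; each row shifts and turns the commanded pose from where the row before left it, along the tool's axes as they then stand; what a row does not reach is not made up. A row lasts 1/12 s, in which the tool goes at most 41.7 mm and 7.16 degrees, less where a joint would pass 70% of its speed; a pose out of reach is approached as far as the arm can. A call with a gripper value outside its range is refused whole. The fingers move at their own pace and stop on an object; "newtons" is the grip in N (left out, the last holds). Time passes only in rows, so rows that do not move let the fingers close. It gives the time, the measured TCP pose, the force, the opening and the grip force at its end, in the units of the state.
- get_state(): the state, without advancing time (a new reading comes with each control period).
- eyes.snapshot(name): name is "scene" or "top" or "wrist"; returns (picture, depth): 420x560x3 uint8, blue, green, red; 420x560 float32, mm along the optical axis (not along the pixel's ray), 0 where there is no reading.
- eyes.camera_info(name): a dict with "camera_matrix" (3x3 intrinsics, pixels), "k1" (the pictures are not rectified: a ray, as slopes to the right and down, at radius r is drawn at 1 + k1 r^2 times it, then the intrinsics apply), "R" (3x3) and "t" (3): a world point X has camera coordinates R X + t; the wrist camera has in their place "tool_from_camera" (4x4, takes a point from camera to tool coordinates, whose origin is the TCP and whose axes are the flange's). Camera axes: x right, y down, z forward; pixel columns grow to the right and rows downward; lengths in mm; the calibration is good to about 2 mm. A picture is of the moment at which its call begins: read the wrist's pose just before it. camera_info takes no time and is no camera call.
- ticket.finish_job(): hands the job in; it is judged then, once.
Trained networks look in the newest picture that a camera, given by its name, has taken for a name from the list of things; names that differ only in an ending like _2 or _b are one class to them, and where a whole thing is asked for, a point or a joint stands for the part that bears it (a point fixed in the world has none). Each returns a list of dicts, best first, with "conf" (0 to 1); they miss things now and then, are a little off and sometimes report something else, mostly with a low value. They report only what shows in the picture. A call takes as long as a camera call. They do not tell look-alikes from the thing itself.
- models.boxes_of(query, camera): "location" ([x, y, z] in mm, in world coordinates, good to about 4 mm: the middle of the surface that is visible of it).
- models.regions_of(query, camera): "mask" (420x560 bool, what is visible of it).
The state is a dict: "t": time; "joints": joint angles; "dq": joint speeds; "joint_torque": joint torques, N m; "tcp_pos": TCP position; "eef_rot": TCP orientation; "contact_force": force on the tool from outside, world axes, zero at the start; "torque": the same for the moment, N m; "gripper_width": finger opening in mm; "finger_force": force on a finger pad.
Only numpy, scipy, OpenCV 4.12 (cv2) and the standard library are available. Lean on these libraries where they do the work, as an engineer would, in place of code of your own. Each camera call takes 0.05 s, during which the arm holds its last target. There are 200 camera calls.

## Working session

There is one attempt and no reset: what is moved stays moved. The work goes in short steps, Python scripts to look and compute and a tool call to move; the robot and the scene stay as the last step left them, time stands still between calls to the robot, and variables do not carry over. Pictures are saved under pics/ and viewed, at most 14 in all, crops included, and the job is handed in when it is done.

Besides the shell and the picture viewer there is one more tool, called after "Request:" as a command line: name --argument value ..., lists and objects as JSON in quotes. arm_command: Moves the arm, as the interface text tells. Its arguments: {"type":"object","properties":{"commands":{"type":"array"},"newtons":{"type":"number"}},"required":["commands"]}

```bash
mkdir -p pics; python3 - <<'E'
from cell import get_state, eyes, models
import cv2, numpy as np
s=get_state(); print({k:np.round(v,2).tolist() for k,v in s.items()})
for n in ("scene","top","wrist"):
    p,d=eyes.snapshot(n); cv2.imwrite(f"pics/{n}0.png",p); np.save(f"pics/{n}0.npy",d)
    c=eyes.camera_info(n); print(n,{k:np.round(v,4).tolist() for k,v in c.items()})
for q in "can_yellow can_green tin_red tin_black bin_red bin_black warmer newspaper tin_blue bottle".split():
    for n in ("top",):
        print(q,n,[(np.round(b["location"]).tolist(),round(b["conf"],2)) for b in models.boxes_of(q,n)][:4])
E
```

```text
{'t': 0.0, 'joints': [65.03, 12.23, -2.01, 75.83, -0.0, 90.0], 'dq': [-0.01, -0.02, 0.02, -0.06, 0.01, 0.06], 'joint_torque': [0.0, -68.62, 48.71, 0.02, -0.0, -0.0], 'tcp_pos': [210.93, 452.96, 230.81], 'eef_rot': [-179.94, 0.0, 155.03], 'contact_force': [-0.3, -0.65, -0.04], 'torque': [0.0, -0.01, 0.05], 'finger_force': 0.0, 'gripper_width': 85.23}
scene {'camera_matrix': [[528.4062, 0.0, 275.2422], [0.0, 528.4062, 201.6077], [0.0, 0.0, 1.0]], 'k1': -0.1384, 'R': [[0.4462, 0.8948, -0.016], [0.6289, -0.3263, -0.7057], [-0.6367, 0.3049, -0.7083]], 't': [-278.9197, -233.0416, 1865.8267]}
top {'camera_matrix': [[381.4491, 0.0, 276.2381], [0.0, 381.4491, 215.0216], [0.0, 0.0, 1.0]], 'k1': 0.0042, 'R': [[-0.0156, -0.9998, -0.0091], [-0.997, 0.0163, -0.0758], [0.0759, 0.0079, -0.9971]], 't': [88.227, 482.4487, 1071.5483]}
wrist {'camera_matrix': [[314.774, 0.0, 276.826], [0.0, 314.774, 208.3649], [0.0, 0.0, 1.0]], 'k1': -0.0282, 'tool_from_camera': [[-0.0002, -0.9514, -0.3081, 79.8152], [1.0, -0.0001, -0.0004, -1.1783], [0.0004, -0.3081, 0.9514, -142.416], [0.0, 0.0, 0.0, 1.0]]}
can_yellow top [([480.0, -107.0, 142.0], 0.73)]
can_green top [([474.0, -4.0, 147.0], 0.66)]
tin_red top [([550.0, 2.0, 55.0], 0.77)]
tin_black top [([655.0, 396.0, 41.0], 0.85), ([548.0, 506.0, 43.0], 0.79), ([326.0, 353.0, 40.0], 0.78), ([448.0, 535.0, 43.0], 0.77)]
bin_red top [([559.0, 2.0, 16.0], 0.93)]
bin_black top [([564.0, -107.0, 17.0], 0.58)]
warmer top [([497.0, 346.0, 35.0], 0.78)]
newspaper top [([469.0, -366.0, 3.0], 0.68)]
tin_blue top [([550.0, 106.0, 59.0], 0.59)]
bottle top [([478.0, 97.0, 118.0], 0.53)]
```

View pics/top0.png

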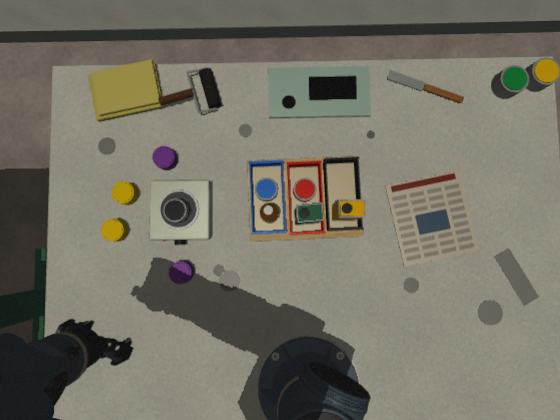

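View pics/scene0.png

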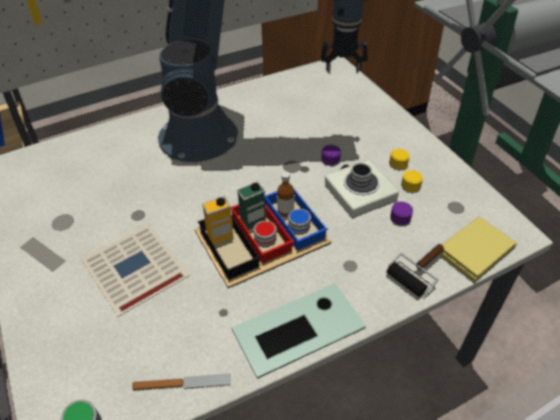

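```bash
cat > h.py <<'E'
import numpy as np, cv2
from cell import get_state, eyes
from scipy.spatial.transform import Rotation as Ro
def cam(n):
    c=eyes.camera_info(n); K=np.array(c["camera_matrix"]); k=c["k1"]
    if "R" in c: R=np.array(c["R"]).T; o=-R@np.array(c["t"])
    else:
        s=get_state(); T=np.eye(4); T[:3,:3]=Ro.from_euler("xyz",s["eef_rot"],degrees=True).as_matrix(); T[:3,3]=s["tcp_pos"]
        T=T@np.array(c["tool_from_camera"]); R=T[:3,:3]; o=T[:3,3]
    return K,k,R,o
def cloud(n,tag=None):
    K,k,R,o=cam(n); p,d=eyes.snapshot(n)
    if tag: cv2.imwrite(f"pics/{tag}.png",p)
    v,u=np.mgrid[0:420,0:560].astype(float)
    q=cv2.undistortPoints(np.stack([u,v],-1).reshape(-1,1,2),K,np.array([k,0,0,0.])).reshape(420,560,2)
    P=np.concatenate([q,np.ones((420,560,1))],-1)*d[...,None]
    W=P@R.T+o; W[d==0]=np.nan
    return p,W,(K,k,R,o)
def rect(W,m):
    q=W[m][:,:2].astype(np.float32); z=np.median(W[m][:,2])
    r=cv2.minAreaRect(q); return np.round(r[0],1),np.round(r[1],1),round(r[2],1),round(float(z),1),int(m.sum())
def circ(W,m):
    q=W[m][:,:2].astype(np.float32); c,r=cv2.minEnclosingCircle(q); return np.round(c,1),round(r,1),np.round(np.median(W[m],0),1)
def hsv(p): return cv2.cvtColor(p,cv2.COLOR_BGR2HSV)
def big(m):
    n,l,s,_=cv2.connectedComponentsWithStats(m.astype(np.uint8)); 
    return l==1+np.argmax(s[1:,4])
E
python3 - <<'E'
from h import *
p,W,_=cloud("top"); X,Y,Z=W[...,0],W[...,1],W[...,2]
box=lambda a,b,c,d:(X>a)&(X<b)&(Y>c)&(Y<d)
for n,b in (("yellow",(400,540,-160,-55)),("green",(400,530,-50,50))):
    m=big(box(*b)&(Z>125)&(Z<152)); print(n,rect(W,m)); m=big(box(*b)&(Z>152)); print(" cap",circ(W,m))
H=hsv(p)
m=big(box(500,620,-50,50)&(Z>48)&(Z<75)&(H[...,1]>100)); print("red tin",circ(W,m))
m=big(box(440,560,260,430)&(Z>75)); print("black tin",circ(W,m))
m=big(box(380,620,230,460)&(Z>28)&(Z<44)); print("warmer",rect(W,m))
m=big(box(380,620,-180,180)&(Z>35)&(Z<80)); print("bins",rect(W,m))
m=box(380,620,-180,180)&(Z>3)&(Z<25);print("board+floor",rect(W,big(m)))
m=box(320,640,-540,-240)&(p.min(-1)<400); 
g=(H[...,2]<150)|(H[...,0]>0); print("bench z",np.nanmedian(Z[box(300,360,-300,-100)]),"paper z",np.nanmedian(Z[box(430,500,-400,-330)]))
m=big(box(330,620,-540,-200)&(Z>1.8)&(Z<8)); print("paper",rect(W,m))
E
```

```text
yellow (array([ 487.6, -111.8]), array([67.1, 43.7]), 88.9, 146.2, 417)
 cap (array([487.7, -97.8]), 12.6, array([487.8, -97.2, 156.6]))
green (array([478.9,  -4.7]), array([45.4, 67.1]), 4.0, 146.1, 404)
 cap (array([478.1,   9.1]), 12.7, array([477.2,   9.9, 156.8]))
red tin (array([5.531e+02, 4.000e-01]), 27.4, array([ 5.522e+02, -2.000e-01,  5.680e+01]))
black tin (array([495.4, 352.2]), 32.2, array([495.1, 351. ,  88.4]))
warmer (array([496.1, 353.4]), array([181.7, 168.4]), 0.4, 37.8, 2581)
bins (array([553.6, 107.5]), array([61.2, 63.2]), 89.1, 56.3, 431)
board+floor (array([515.5,  -1.7]), array([214.7, 328.1]), 1.1, 11.8, 1260)
bench z -0.1157402538151473 paper z 2.773997392946285
paper (array([ 470. , -365.8]), array([256.5, 234.6]), 11.8, 3.5, 4351)
```

Request:
arm_command --commands '[{"delta_rot": [0, 0, 7], "dp": [0, 0, -15], "hand": -1}, {"delta_rot": [0, 0, 7], "dp": [0, 0, -15], "hand": -1}]'

```text
t: 0.87
tcp_pos: [210.8, 452.7, 261.1]
eef_rot: [-179.9, 0.0, 140.7]
contact_force: [-0.7, -0.4, 0.6]
gripper_width: 85.0
finger_force: 0.0
```

Request:
arm_command --commands '[{"delta_rot": [0, 0, 7], "dp": [0, 0, 0], "hand": -1}, {"delta_rot": [0, 0, 7], "dp": [0, 0, 0], "hand": -1}, {"delta_rot": [0, 0, 7], "dp": [0, 0, 0], "hand": -1}, {"delta_rot": [0, 0, 7], "dp": [0, 0, 0], "hand": -1}, {"delta_rot": [0, 0, 7], "dp": [0, 0, 0], "hand": -1}, {"delta_rot": [0, 0, 7], "dp": [0, 0, 0], "hand": -1}, {"delta_rot": [0, 0, 7], "dp": [0, 0, 0], "hand": -1}, {"delta_rot": [0, 0, 2], "dp": [0, 0, 0], "hand": -1}]'

```text
t: 1.53
tcp_pos: [211.1, 453.3, 261.3]
eef_rot: [180.0, -0.0, 89.6]
contact_force: [-0.6, 0.2, -0.6]
gripper_width: 85.2
finger_force: 0.0
```

Request:
arm_command --commands '[{"delta_rot": [0, 0, 0], "dp": [-30, 19, 0], "hand": -1}, {"delta_rot": [0, 0, 0], "dp": [-30, 19, 0], "hand": -1}, {"delta_rot": [0, 0, 0], "dp": [-30, 19, 0], "hand": -1}, {"delta_rot": [0, 0, 0], "dp": [-30, 19, 0], "hand": -1}, {"delta_rot": [0, 0, 0], "dp": [-30, 19, 0], "hand": -1}, {"delta_rot": [0, 0, 0], "dp": [-30, 19, 0], "hand": -1}, {"delta_rot": [0, 0, 0], "dp": [-30, 19, 0], "hand": -1}, {"delta_rot": [0, 0, 0], "dp": [-30, 19, 0], "hand": -1}]'

```text
t: 2.2
tcp_pos: [363.7, 211.7, 261.5]
eef_rot: [180.0, -0.0, 90.0]
contact_force: [1.2, -0.1, 0.4]
gripper_width: 85.1
finger_force: 0.0
```

Request:
arm_command --commands '[{"delta_rot": [0, 0, 0], "dp": [-30, 19, 0], "hand": -1}, {"delta_rot": [0, 0, 0], "dp": [-30, 19, 0], "hand": -1}, {"delta_rot": [0, 0, 0], "dp": [-30, 19, 0], "hand": -1}, {"delta_rot": [0, 0, 0], "dp": [-30, 19, 0], "hand": -1}, {"delta_rot": [0, 0, 0], "dp": [-30, 19, 0], "hand": -1}, {"delta_rot": [0, 0, 0], "dp": [-30, 19, 0], "hand": -1}, {"delta_rot": [0, 0, 0], "dp": [-30, 19, 0], "hand": -1}, {"delta_rot": [0, 0, 0], "dp": [0, 0, 0], "hand": -1}, {"delta_rot": [0, 0, 0], "dp": [0, 0, 0], "hand": -1}]'

```text
t: 2.95
tcp_pos: [496.7, 2.1, 260.9]
eef_rot: [-180.0, -0.0, 89.9]
contact_force: [0.6, 0.9, 1.4]
gripper_width: 85.3
finger_force: 0.0
```

Accurate tracking. Measure from the wrist.

```bash
cat > bins.py <<'E'
from h import *
import sys
p,W,_=cloud("wrist",sys.argv[1]); X,Y,Z=W[...,0],W[...,1],W[...,2]
box=lambda a,b,c,d:(X>a)&(X<b)&(Y>c)&(Y<d)
def t(f):
    try: return f()
    except Exception as e: return e
for n,b in (("yellow",(400,550,-170,-55)),("green",(400,530,-50,50))):
    print(n,t(lambda:rect(W,big(box(*b)&(Z>138)&(Z<151)))),"cap",t(lambda:circ(W,big(box(*b)&(Z>152)))))
H=hsv(p)
print("red tin",t(lambda:circ(W,big(box(500,620,-50,50)&(Z>48)&(Z<62)))))
print("black",t(lambda:circ(W,big(box(500,600,-140,-70)&(Z>46)&(Z<62)))))
print("blue",t(lambda:circ(W,big(box(500,620,65,150)&(Z>48)&(Z<62)))),"bottle",t(lambda:circ(W,big(box(420,540,60,160)&(Z>140)))))
r=box(400,640,-175,175)&(Z>50)&(Z<66)
print("rim/all",rect(W,r))
print("board",rect(W,big(box(380,650,-190,190)&(Z>8))))
f=box(540,590,-130,-85)&(Z<40); print("floor z black",np.nanmedian(Z[f]))
# wall tops
for x0 in (540,590):
    s=(X>x0)&(X<x0+15)&(Z>54)&(Z<66); ys=Y[s]; h,e=np.histogram(ys,bins=np.arange(-170,170,3)); print(x0,[(int(e[i]),int(h[i])) for i in range(len(h)) if h[i]>3])
E
python3 bins.py w1
```

```text
yellow (array([ 487.8, -111.2]), array([67.6, 45.7]), 89.2, 146.2, 2287) cap (array([488.1, -97.5]), 13.1, array([488. , -95.9, 156.7]))
green (array([479.3,  -4.9]), array([45.6, 68.1]), 4.1, 146.3, 3167) cap (array([475.4,  12.7]), 54.8, array([464.4,  12.9, 340.4]))
red tin (array([5.521e+02, 5.000e-01]), 31.9, array([551.5,   2.1,  56.4]))
black (array([504.9, -80.8]), 5.0, array([506. , -79.6,  57. ]))
blue (array([555. , 108.3]), 32.2, array([554.7, 108.4,  56.4])) bottle (array([485.5,  99.3]), 11.8, array([485.8,  99.6, 165.7]))
rim/all (array([532.4,  -0.8]), array([212. , 308.4]), 1.7, 55.9, 13516)
board (array([532.3,  -0.9]), array([236.2, 324.7]), 1.7, 146.6, 94905)
floor z black 16.260297043489345
540 [(-155, 15), (-152, 29), (-65, 12), (-62, 32), (-50, 18), (-47, 30), (-32, 16), (-29, 26), (-26, 37), (-23, 30), (-20, 39), (-17, 28), (-14, 38), (-11, 31), (-8, 34), (-5, 33), (-2, 33), (1, 38), (4, 32), (7, 37), (10, 40), (13, 26), (16, 39), (19, 40), (22, 34), (25, 36), (28, 40), (31, 10), (40, 14), (43, 41), (58, 36), (61, 19), (76, 27), (79, 39), (82, 42), (85, 42), (88, 41), (91, 42), (94, 45), (97, 45), (100, 44), (103, 41), (106, 44), (109, 42), (112, 49), (115, 55), (118, 45), (121, 45), (124, 45), (127, 49), (130, 53), (133, 44), (136, 34), (139, 4), (145, 5), (148, 46), (151, 16)]
590 [(-152, 20), (-149, 17), (-62, 26), (-59, 22), (-47, 29), (-44, 15), (43, 37), (46, 15), (58, 14), (61, 38), (148, 28), (151, 46)]
```

View pics/w1.png

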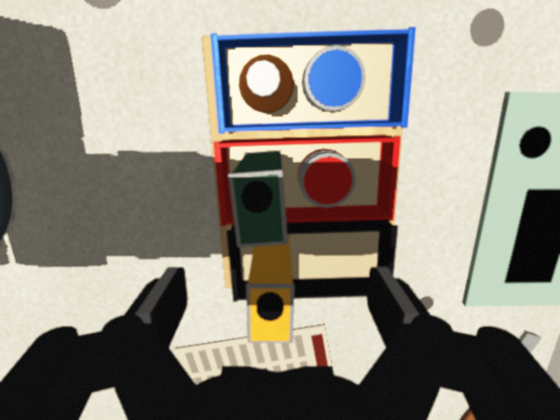

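Request:
arm_command --commands '[{"delta_rot": [0, 0, 0], "dp": [-28.5, -2.2, 0], "hand": -1}, {"delta_rot": [0, 0, 0], "dp": [-28.5, -2.2, 0], "hand": -1}, {"delta_rot": [0, 0, 0], "dp": [-28.5, -2.2, 0], "hand": -1}, {"delta_rot": [0, 0, 0], "dp": [-28.5, -2.2, 0], "hand": -1}, {"delta_rot": [0, 0, 0], "dp": [0, 0, 28], "hand": -1}, {"delta_rot": [0, 0, 0], "dp": [0, 0, 28], "hand": -1}, {"delta_rot": [0, 0, 0], "dp": [0, 0, 28], "hand": -1}, {"delta_rot": [0, 0, 0], "dp": [0, 0, 28], "hand": -1}, {"delta_rot": [0, 0, 0], "dp": [0, 0, 28], "hand": -1}, {"delta_rot": [0, 0, 0], "dp": [0, 0, 26], "hand": -1}]'

```text
t: 3.83
tcp_pos: [487.1, -109.1, 94.2]
eef_rot: [180.0, -0.0, 90.1]
contact_force: [0.2, 0.4, 0.4]
gripper_width: 85.2
finger_force: 0.0
```

Request:
arm_command --commands '[{"delta_rot": [0, 0, 0], "dp": [0, 0, 0], "hand": 1}, {"delta_rot": [0, 0, 0], "dp": [0, 0, 0], "hand": 1}, {"delta_rot": [0, 0, 0], "dp": [0, 0, 0], "hand": 1}, {"delta_rot": [0, 0, 0], "dp": [0, 0, 0], "hand": 1}, {"delta_rot": [0, 0, 0], "dp": [0, 0, 0], "hand": 1}, {"delta_rot": [0, 0, 0], "dp": [0, 0, 0], "hand": 1}, {"delta_rot": [0, 0, 0], "dp": [0, 0, 0], "hand": 1}, {"delta_rot": [0, 0, 0], "dp": [0, 0, 0], "hand": 1}]' --newtons 50

```text
t: 4.5
tcp_pos: [488.8, -110.5, 97.4]
eef_rot: [179.8, 0.0, 90.0]
contact_force: [-1.1, 2.9, 10.2]
gripper_width: 43.4
finger_force: 50.9
```

Request:
arm_command --commands '[{"delta_rot": [0, 0, 0], "dp": [0, 0, -10], "hand": 1}, {"delta_rot": [0, 0, 0], "dp": [0, 0, -20], "hand": 1}, {"delta_rot": [0, 0, 0], "dp": [0, 0, -30], "hand": 1}, {"delta_rot": [0, 0, 0], "dp": [0, 0, -30], "hand": 1}, {"delta_rot": [0, 0, 0], "dp": [0, 0, -30], "hand": 1}, {"delta_rot": [0, 0, 0], "dp": [0, 0, 0], "hand": 1}, {"delta_rot": [0, 0, 0], "dp": [0, 0, 0], "hand": 1}]'

```text
t: 5.08
tcp_pos: [488.6, -110.8, 217.6]
eef_rot: [179.8, 0.1, 90.0]
contact_force: [0.2, 0.2, -3.6]
gripper_width: 43.7
finger_force: 52.4
```

Request:
arm_command --commands '[{"delta_rot": [0, 0, 0], "dp": [-15, 0, 0], "hand": 1}, {"delta_rot": [0, 0, 0], "dp": [-25, 0, 0], "hand": 1}, {"delta_rot": [0, 0, 0], "dp": [-37, -1, 0], "hand": 1}, {"delta_rot": [0, 0, 0], "dp": [-37, -1, 0], "hand": 1}, {"delta_rot": [0, 0, 0], "dp": [-37, -1, 0], "hand": 1}, {"delta_rot": [0, 0, 0], "dp": [-37, -1, 0], "hand": 1}, {"delta_rot": [0, 0, 0], "dp": [-37, -1, 0], "hand": 1}, {"delta_rot": [0, 0, 0], "dp": [-37, -1, 0], "hand": 1}, {"delta_rot": [0, 0, 0], "dp": [-27, -1, 0], "hand": 1}, {"delta_rot": [0, 0, 0], "dp": [-15, -1, 0], "hand": 1}]'

```text
t: 5.92
tcp_pos: [478.5, -417.3, 213.5]
eef_rot: [-179.9, -0.1, 89.9]
contact_force: [0.4, 0.1, -4.4]
gripper_width: 43.4
finger_force: 52.3
```

Request:
arm_command --commands '[{"delta_rot": [0, 0, 0], "dp": [0, 0, 0], "hand": 1}, {"delta_rot": [0, 0, 0], "dp": [0, 0, 0], "hand": 1}, {"delta_rot": [0, 0, 0], "dp": [0, 0, 25], "hand": 1}, {"delta_rot": [0, 0, 0], "dp": [0, 0, 25], "hand": 1}, {"delta_rot": [0, 0, 0], "dp": [0, 0, 25], "hand": 1}, {"delta_rot": [0, 0, 0], "dp": [0, 0, 20], "hand": 1}, {"delta_rot": [0, 0, 0], "dp": [0, 0, 15], "hand": 1}, {"delta_rot": [0, 0, 0], "dp": [0, 0, 5], "hand": 1}, {"delta_rot": [0, 0, 0], "dp": [0, 0, 0], "hand": 1}, {"delta_rot": [0, 0, 0], "dp": [0, 0, 0], "hand": 1}]'

```text
t: 6.75
tcp_pos: [480.0, -414.2, 101.0]
eef_rot: [180.0, 0.0, 90.1]
contact_force: [0.7, -0.0, -4.4]
gripper_width: 43.5
finger_force: 52.2
```

Request:
arm_command --commands '[{"delta_rot": [0, 0, 0], "dp": [0, 0, 5], "hand": 1}, {"delta_rot": [0, 0, 0], "dp": [0, 0, 5], "hand": 1}, {"delta_rot": [0, 0, 0], "dp": [0, 0, 3], "hand": 1}, {"delta_rot": [0, 0, 0], "dp": [0, 0, 2], "hand": 1}, {"delta_rot": [0, 0, 0], "dp": [0, 0, 1], "hand": 1}, {"delta_rot": [0, 0, 0], "dp": [0, 0, 0], "hand": 1}]'

```text
t: 7.25
tcp_pos: [479.7, -414.7, 84.5]
eef_rot: [180.0, 0.0, 90.0]
contact_force: [0.5, 0.2, -4.0]
gripper_width: 43.3
finger_force: 52.3
```

Request:
arm_command --commands '[{"delta_rot": [0, 0, 0], "dp": [0, 0, 0.7], "hand": 1}, {"delta_rot": [0, 0, 0], "dp": [0, 0, 0.7], "hand": 1}, {"delta_rot": [0, 0, 0], "dp": [0, 0, 0], "hand": 1}]'

```text
t: 7.5
tcp_pos: [479.9, -414.8, 84.3]
eef_rot: [179.9, 0.1, 90.0]
contact_force: [-3.7, 3.6, 16.1]
gripper_width: 43.4
finger_force: 54.3
```

Request:
arm_command --commands '[{"delta_rot": [0, 0, 0], "dp": [0, 0, 0], "hand": -1}, {"delta_rot": [0, 0, 0], "dp": [0, 0, 0], "hand": -1}, {"delta_rot": [0, 0, 0], "dp": [0, 0, 0], "hand": -1}, {"delta_rot": [0, 0, 0], "dp": [0, 0, 0], "hand": -1}, {"delta_rot": [0, 0, 0], "dp": [0, 0, 0], "hand": -1}, {"delta_rot": [0, 0, 0], "dp": [0, 0, -20], "hand": -1}, {"delta_rot": [0, 0, 0], "dp": [0, 0, -30], "hand": -1}, {"delta_rot": [0, 0, 0], "dp": [0, 0, -30], "hand": -1}, {"delta_rot": [0, 0, 0], "dp": [0, 0, -35], "hand": -1}, {"delta_rot": [0, 0, 0], "dp": [0, 0, -35], "hand": -1}]'

```text
t: 8.33
tcp_pos: [479.3, -414.3, 234.3]
eef_rot: [-180.0, -0.0, 90.0]
contact_force: [0.5, -0.4, 1.9]
gripper_width: 85.4
finger_force: 0.0
```

Request:
arm_command --commands '[{"delta_rot": [0, 0, 0], "dp": [30, 0, 0], "hand": -1}, {"delta_rot": [0, 0, 0], "dp": [35, 0, 0], "hand": -1}, {"delta_rot": [0, 0, 0], "dp": [35, 0, 0], "hand": -1}, {"delta_rot": [0, 0, 0], "dp": [35, 0, 0], "hand": -1}, {"delta_rot": [0, 0, 0], "dp": [35, 0, 0], "hand": -1}, {"delta_rot": [0, 0, 0], "dp": [35, 0, 0], "hand": -1}]'

```text
t: 8.83
tcp_pos: [479.2, -208.1, 232.9]
eef_rot: [180.0, 0.0, 90.0]
contact_force: [0.8, -0.7, -0.1]
gripper_width: 85.3
finger_force: 0.0
```

Request:
arm_command --commands '[{"delta_rot": [0, 0, 0], "dp": [35, 0, 0], "hand": -1}, {"delta_rot": [0, 0, 0], "dp": [35, 0, 0], "hand": -1}, {"delta_rot": [0, 0, 0], "dp": [35, 0, 0], "hand": -1}, {"delta_rot": [0, 0, 0], "dp": [35, 0, 0], "hand": -1}, {"delta_rot": [0, 0, 0], "dp": [35, 0, 0], "hand": -1}, {"delta_rot": [0, 0, 0], "dp": [30, -0.5, 0], "hand": -1}, {"delta_rot": [0, 0, -4], "dp": [0, 0, 0], "hand": -1}, {"delta_rot": [0, 0, 0], "dp": [0, 0, 0], "hand": -1}]'

```text
t: 9.5
tcp_pos: [479.0, -3.2, 233.0]
eef_rot: [180.0, 0.0, 94.4]
contact_force: [-0.1, -0.6, 0.1]
gripper_width: 85.3
finger_force: 0.0
```

```bash
python3 - <<'E'
from h import *
p,W,_=cloud("top","top1"); X,Y,Z=W[...,0],W[...,1],W[...,2]
b=(X>380)&(X<600)&(Y<-200)
print("yellow",rect(W,big(b&(Z>120)&(Z<140))),get_state()["tcp_pos"])
p,W,_=cloud("wrist"); X,Y,Z=W[...,0],W[...,1],W[...,2]
m=big((X>400)&(X<530)&(Y>-50)&(Y<50)&(Z>138)&(Z<151)); print("green",rect(W,m))
E
```

```text
yellow (array([ 478.7, -416.3]), array([70.1, 44. ]), 89.1, 132.9, 423) [479.01916532  -4.17519705 232.99021701]
green (array([479.4,  -4.8]), array([45.7, 67.6]), 4.1, 146.3, 3940)
```

Request:
arm_command --commands '[{"delta_rot": [0, 0, 0], "dp": [0, 0, 30], "hand": -1}, {"delta_rot": [0, 0, 0], "dp": [0, 0, 30], "hand": -1}, {"delta_rot": [0, 0, 0], "dp": [0, 0, 30], "hand": -1}, {"delta_rot": [0, 0, 0], "dp": [0, 0, 28], "hand": -1}, {"delta_rot": [0, 0, 0], "dp": [0, 0, 18], "hand": -1}, {"delta_rot": [0, 0, 0], "dp": [0, 0, 0], "hand": -1}, {"delta_rot": [0, 0, 0], "dp": [0, 0, 0], "hand": -1}]'

```text
t: 10.18
tcp_pos: [478.6, -5.4, 96.9]
eef_rot: [-179.9, -0.0, 93.9]
contact_force: [-0.2, -0.1, 0.0]
gripper_width: 85.3
finger_force: 0.0
```

Request:
arm_command --commands '[{"delta_rot": [0, 0, 0], "dp": [0, 0, 0], "hand": 1}, {"delta_rot": [0, 0, 0], "dp": [0, 0, 0], "hand": 1}, {"delta_rot": [0, 0, 0], "dp": [0, 0, 0], "hand": 1}, {"delta_rot": [0, 0, 0], "dp": [0, 0, 0], "hand": 1}, {"delta_rot": [0, 0, 0], "dp": [0, 0, 0], "hand": 1}, {"delta_rot": [0, 0, 0], "dp": [0, 0, 0], "hand": 1}, {"delta_rot": [0, 0, 0], "dp": [0, 0, 0], "hand": 1}, {"delta_rot": [0, 0, 0], "dp": [0, 0, 0], "hand": 1}]'

```text
t: 10.85
tcp_pos: [480.0, -4.7, 98.1]
eef_rot: [179.9, 0.0, 94.0]
contact_force: [-0.2, -0.4, 7.3]
gripper_width: 43.4
finger_force: 50.9
```

Request:
arm_command --commands '[{"delta_rot": [0, 0, 0], "dp": [0, 0, -10], "hand": 1}, {"delta_rot": [0, 0, 0], "dp": [0, 0, -20], "hand": 1}, {"delta_rot": [0, 0, 0], "dp": [0, 0, -30], "hand": 1}, {"delta_rot": [0, 0, 0], "dp": [0, 0, -30], "hand": 1}, {"delta_rot": [0, 0, 0], "dp": [0, 0, -35], "hand": 1}, {"delta_rot": [0, 0, 0], "dp": [0, 0, -35], "hand": 1}, {"delta_rot": [0, 0, 0], "dp": [0, 0, -20], "hand": 1}, {"delta_rot": [0, 0, 4], "dp": [0, 0, 0], "hand": 1}, {"delta_rot": [0, 0, 0], "dp": [0, 0, 0], "hand": 1}]'

```text
t: 11.6
tcp_pos: [479.4, -4.6, 278.6]
eef_rot: [179.9, -0.0, 89.8]
contact_force: [-0.5, -0.1, -5.1]
gripper_width: 43.3
finger_force: 52.7
```

Request:
arm_command --commands '[{"delta_rot": [0, 0, 0], "dp": [-15, -1, 0], "hand": 1}, {"delta_rot": [0, 0, 0], "dp": [-27, -2, 0], "hand": 1}, {"delta_rot": [0, 0, 0], "dp": [-38, -2, 0], "hand": 1}, {"delta_rot": [0, 0, 0], "dp": [-38, -2, 0], "hand": 1}, {"delta_rot": [0, 0, 0], "dp": [-38, -2, 0], "hand": 1}, {"delta_rot": [0, 0, 0], "dp": [-38, -2, 0], "hand": 1}, {"delta_rot": [0, 0, 0], "dp": [-38, -2, 0], "hand": 1}, {"delta_rot": [0, 0, 0], "dp": [-38, -2.5, 0], "hand": 1}, {"delta_rot": [0, 0, 0], "dp": [-27, -2, 0], "hand": 1}, {"delta_rot": [0, 0, 0], "dp": [-15, -2, 0], "hand": 1}]'

```text
t: 12.43
tcp_pos: [458.5, -319.2, 275.8]
eef_rot: [-179.9, -0.0, 90.0]
contact_force: [0.2, 0.6, -3.6]
gripper_width: 43.6
finger_force: 52.6
```

Request:
arm_command --commands '[{"delta_rot": [0, 0, 0], "dp": [0, 0, 10], "hand": 1}, {"delta_rot": [0, 0, 0], "dp": [0, 0, 20], "hand": 1}, {"delta_rot": [0, 0, 0], "dp": [0, 0, 30], "hand": 1}, {"delta_rot": [0, 0, 0], "dp": [0, 0, 30], "hand": 1}, {"delta_rot": [0, 0, 0], "dp": [0, 0, 30], "hand": 1}, {"delta_rot": [0, 0, 0], "dp": [0, 0, 30], "hand": 1}, {"delta_rot": [0, 0, 0], "dp": [0, 0, 20], "hand": 1}, {"delta_rot": [0, 0, 0], "dp": [0, 0, 12], "hand": 1}, {"delta_rot": [0, 0, 0], "dp": [0, 0, 7], "hand": 1}, {"delta_rot": [0, 0, 0], "dp": [0, 0, 0], "hand": 1}]'

```text
t: 13.27
tcp_pos: [458.8, -315.6, 86.5]
eef_rot: [-179.9, -0.1, 90.1]
contact_force: [-0.4, -0.6, -4.4]
gripper_width: 43.6
finger_force: 52.5
```

Request:
arm_command --commands '[{"delta_rot": [0, 0, 0], "dp": [0, 0, 1], "hand": 1}, {"delta_rot": [0, 0, 0], "dp": [0, 0, 1], "hand": 1}, {"delta_rot": [0, 0, 0], "dp": [0, 0, 0.5], "hand": 1}, {"delta_rot": [0, 0, 0], "dp": [0, 0, 0], "hand": 1}]'

```text
t: 13.6
tcp_pos: [460.0, -316.8, 86.0]
eef_rot: [180.0, 0.0, 90.0]
contact_force: [0.5, -0.2, -4.1]
gripper_width: 43.5
finger_force: 52.5
```

Request:
arm_command --commands '[{"delta_rot": [0, 0, 0], "dp": [0, 0, 0.8], "hand": 1}, {"delta_rot": [0, 0, 0], "dp": [0, 0, 0.8], "hand": 1}, {"delta_rot": [0, 0, 0], "dp": [0, 0, 0], "hand": 1}, {"delta_rot": [0, 0, 0], "dp": [0, 0, 0], "hand": 1}]'

```text
t: 13.93
tcp_pos: [460.1, -316.9, 85.0]
eef_rot: [179.9, 0.1, 90.0]
contact_force: [-2.8, 1.2, 11.3]
gripper_width: 43.3
finger_force: 54.1
```

Request:
arm_command --commands '[{"delta_rot": [0, 0, 0], "dp": [0, 0, 0], "hand": -1}, {"delta_rot": [0, 0, 0], "dp": [0, 0, 0], "hand": -1}, {"delta_rot": [0, 0, 0], "dp": [0, 0, 0], "hand": -1}, {"delta_rot": [0, 0, 0], "dp": [0, 0, 0], "hand": -1}, {"delta_rot": [0, 0, 0], "dp": [0, 0, 0], "hand": -1}, {"delta_rot": [0, 0, 0], "dp": [0, 0, -30], "hand": -1}, {"delta_rot": [0, 0, 0], "dp": [0, 0, -35], "hand": -1}, {"delta_rot": [0, 0, 0], "dp": [0, 0, -35], "hand": -1}, {"delta_rot": [0, 0, 0], "dp": [0, 0, -35], "hand": -1}, {"delta_rot": [0, 0, 0], "dp": [0, 0, -35], "hand": -1}]'

```text
t: 14.77
tcp_pos: [459.3, -316.4, 255.6]
eef_rot: [180.0, 0.0, 90.0]
contact_force: [1.0, -1.3, 0.2]
gripper_width: 85.4
finger_force: 0.0
```

Request:
arm_command --commands '[{"delta_rot": [0, 0, 0], "dp": [36, 8, 0], "hand": -1}, {"delta_rot": [0, 0, 0], "dp": [36, 8, 0], "hand": -1}, {"delta_rot": [0, 0, 0], "dp": [36, 8, 0], "hand": -1}, {"delta_rot": [0, 0, 0], "dp": [36, 8, 0], "hand": -1}, {"delta_rot": [0, 0, 0], "dp": [36, 8, 0], "hand": -1}, {"delta_rot": [0, 0, 0], "dp": [36, 8, 0], "hand": -1}, {"delta_rot": [0, 0, 0], "dp": [0, 0, 0], "hand": -1}, {"delta_rot": [0, 0, 0], "dp": [0, 0, 0], "hand": -1}]'

```text
t: 15.43
tcp_pos: [507.8, -98.9, 253.8]
eef_rot: [180.0, -0.0, 90.2]
contact_force: [-0.5, -0.4, 0.1]
gripper_width: 85.5
finger_force: 0.0
```

```bash
cat > b2.py <<'E'
from h import *
p,W,_=cloud("wrist","w2"); X,Y,Z=W[...,0],W[...,1],W[...,2]; print(get_state()["tcp_pos"])
# inner wall/floor extents of the black and red bins by depth: floor points
for n,c in (("black",-108),("red",0)):
    m=big((X>420)&(X<640)&(abs(Y-c)<44)&(Z>14)&(Z<20)); print(n,"floor",rect(W,m))
    for x0 in (450,480,510,540,570,600):
        s=(abs(X-x0)<8)&(abs(Y-c)<56)&(Z>52)&(Z<62)
        l=Y[s&(Y<c-35)]; r=Y[s&(Y>c+35)]
        print(x0,np.round([np.median(l),np.median(r),(np.median(l)+np.median(r))/2],1),len(l),len(r))
    s=(abs(Y-c)<40)&(Z>52)&(Z<58)
    a=X[s&(X<460)];b=X[s&(X>600)&(X<650)]; print("front/back walls",np.round([np.median(a),np.median(b)],1),len(a),len(b))
p,W,_=cloud("top","top2"); X,Y,Z=W[...,0],W[...,1],W[...,2]
b=(X>380)&(X<600)&(Y<-200)&(Z>120)&(Z<140)
print("yellow",rect(W,big(b&(Y<-366))),"green",rect(W,big(b&(Y>-366))))
E
python3 b2.py
```

```text
[ 507.63590468 -100.12411222  253.78331026]
black floor (array([ 538.2, -109.3]), array([191.6,  81.8]), 1.7, 16.2, 10051)
450 [-152.7  -64.1 -108.4] 72 59
480 [-152.6  -63.  -107.8] 67 64
510 [-151.5  -62.1 -106.8] 59 67
540 [-150.9  -61.7 -106.3] 59 59
570 [-149.9  -60.1 -105. ] 63 60
600 [-148.7  -59.4 -104. ] 57 63
front/back walls [439.5 636. ] 480 556
red floor (array([529.5,  -1.6]), array([191.1,  86.7]), 1.9, 16.2, 10106)
450 [-48.6  41.6  -3.5] 61 116
480 [-48.3  41.7  -3.3] 61 92
510 [-47.4  42.5  -2.4] 65 86
540 [-46.2  43.6  -1.3] 64 88
570 [-45.5  43.9  -0.8] 60 73
600 [-43.9  44.9   0.5] 63 91
front/back walls [431.3 626.8] 700 676Traceback (most recent call last):
  File "b2.py", line 14, in <module>
    print("yellow",rect(W,big(b&(Y<-366))),"green",rect(W,big(b&(Y>-366))))
                          ~~~^^^^^^^^^^^^
  File "h.py", line 27, in big
    return l==1+np.argmax(s[1:,4])
                ~~~~~~~~~^^^^^^^^^
    return _wrapfunc(a, 'argmax', axis=axis, out=out, **kwds)
    return bound(*args, **kwds)
ValueError: attempt to get argmax of an empty sequence
```

View pics/top2.png

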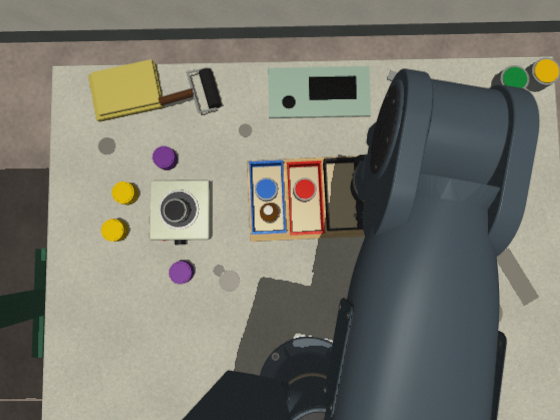

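Request:
arm_command --commands '[{"delta_rot": [0, 0, 0], "dp": [25, -1, 0], "hand": -1}, {"delta_rot": [0, 0, 0], "dp": [35, -1, 0], "hand": -1}, {"delta_rot": [0, 0, 0], "dp": [35, -1, 0], "hand": -1}, {"delta_rot": [0, 0, 0], "dp": [35, -1, 0], "hand": -1}, {"delta_rot": [0, 0, 0], "dp": [35, -1, 0], "hand": -1}, {"delta_rot": [0, 0, 0], "dp": [35, -1, 0], "hand": -1}, {"delta_rot": [0, 0, 0], "dp": [35, -1, 0], "hand": -1}]'

```text
t: 16.12
tcp_pos: [500.5, 134.7, 253.9]
eef_rot: [180.0, 0.0, 89.9]
contact_force: [1.3, -0.6, -0.0]
gripper_width: 85.2
finger_force: 0.0
```

Request:
arm_command --commands '[{"delta_rot": [0, 0, 0], "dp": [35, -1, 0], "hand": -1}, {"delta_rot": [0, 0, 0], "dp": [35, -1, 0], "hand": -1}, {"delta_rot": [0, 0, 0], "dp": [35, -1, 0], "hand": -1}, {"delta_rot": [0, 0, 0], "dp": [35, -1, 0], "hand": -1}, {"delta_rot": [0, 0, 0], "dp": [35, -1, 0], "hand": -1}, {"delta_rot": [0, 0, 0], "dp": [35, -1, 0], "hand": -1}, {"delta_rot": [0, 0, 0], "dp": [7, 0, 0], "hand": -1}, {"delta_rot": [0, 0, 0], "dp": [0, 0, 0], "hand": -1}, {"delta_rot": [0, 0, 0], "dp": [0, 0, 0], "hand": -1}]'

```text
t: 16.87
tcp_pos: [494.9, 350.4, 253.4]
eef_rot: [-180.0, 0.0, 90.0]
contact_force: [0.1, -0.6, 0.2]
gripper_width: 85.3
finger_force: 0.0
```

```bash
cat > warm.py <<'E'
from h import *
import sys
def go(cn,tag,zt):
    p,W,_=cloud(cn,tag); X,Y,Z=W[...,0],W[...,1],W[...,2]
    b=(X>390)&(X<610)&(Y>240)&(Y<470)
    try: print(cn,"tin",circ(W,big(b&(Z>zt)&(Z<95))))
    except Exception: print("no tin")
    m=big(b&(Z>44)&(Z<53)); c=cv2.convexHull(W[m][:,:2].astype(np.float32)); print(" plate",circ(W,m),"ell",np.round(cv2.fitEllipse(c)[0],1))
    m=big(b&(Z>32)&(Z<42)); print(" housing",rect(W,m))
print(get_state()["tcp_pos"]); go("wrist",sys.argv[1],78); go("top",sys.argv[1]+"t",78)
p,W,_=cloud("top"); X,Y,Z=W[...,0],W[...,1],W[...,2]
b=(X>380)&(X<600)&(Y<-200)&(Z>120)&(Z<140)
try: print("yellow",rect(W,big(b&(Y<-366))),"green",rect(W,big(b&(Y>-366))))
except Exception: print("cans hidden")
E
python3 warm.py w3
```

```text
[494.90162118 350.4017023  253.44534579]
wrist tin (array([496.2, 353.1]), 31.9, array([495.7, 354.7,  88.5]))
 plate (array([503.3, 353.9]), 50.9, array([517.6, 375.2,  47.8])) ell [502.6 354.6]
 housing (array([495.4, 355.5]), array([168.4, 185.3]), 90.0, 37.7, 14450)
top tin (array([495.9, 351.8]), 32.1, array([496. , 351.3,  88.1]))
 plate (array([502.2, 354.4]), 54.7, array([510.8, 345.2,  48.1])) ell [501.5 355. ]
 housing (array([495.9, 351.5]), array([181.2, 164.3]), 0.1, 37.8, 2181)
yellow (array([ 478.6, -415.4]), array([69.8, 43.9]), 89.1, 133.1, 422) green (array([ 459.2, -317. ]), array([44.9, 68.9]), 1.6, 133.1, 405)
```

View pics/w3.png

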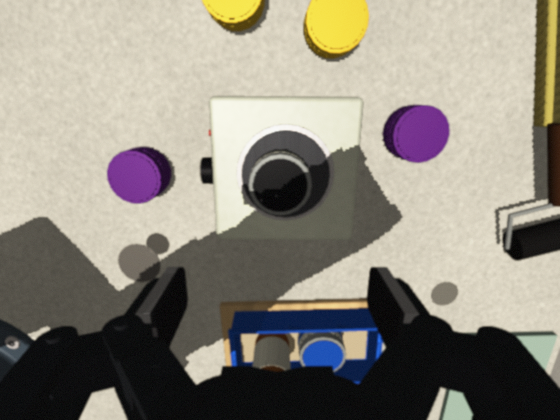

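Request:
arm_command --commands '[{"delta_rot": [0, 0, 0], "dp": [1.5, 0.5, 35], "hand": -1}, {"delta_rot": [0, 0, 0], "dp": [0, 0, 35], "hand": -1}, {"delta_rot": [0, 0, 0], "dp": [0, 0, 35], "hand": -1}, {"delta_rot": [0, 0, 0], "dp": [0, 0, 35], "hand": -1}, {"delta_rot": [0, 0, 0], "dp": [0, 0, 30], "hand": -1}, {"delta_rot": [0, 0, 0], "dp": [0, 0, 17], "hand": -1}, {"delta_rot": [0, 0, 0], "dp": [0, 0, 10], "hand": -1}, {"delta_rot": [0, 0, 0], "dp": [0, 0, 0], "hand": -1}, {"delta_rot": [0, 0, 0], "dp": [0, 0, 0], "hand": -1}]'

```text
t: 17.77
tcp_pos: [495.3, 352.5, 57.7]
eef_rot: [180.0, -0.0, 90.0]
contact_force: [-0.1, 0.7, 0.5]
gripper_width: 85.5
finger_force: 0.0
```

Request:
arm_command --commands '[{"delta_rot": [0, 0, 0], "dp": [0, 0, 0], "hand": 1}, {"delta_rot": [0, 0, 0], "dp": [0, 0, 0], "hand": 1}, {"delta_rot": [0, 0, 0], "dp": [0, 0, 0], "hand": 1}, {"delta_rot": [0, 0, 0], "dp": [0, 0, 0], "hand": 1}, {"delta_rot": [0, 0, 0], "dp": [0, 0, 0], "hand": 1}, {"delta_rot": [0, 0, 0], "dp": [0, 0, 0], "hand": 1}, {"delta_rot": [0, 0, 0], "dp": [0, 0, 0], "hand": 1}]'

```text
t: 18.35
tcp_pos: [495.8, 353.4, 58.8]
eef_rot: [179.9, -0.1, 90.0]
contact_force: [0.3, -2.1, 10.2]
gripper_width: 62.7
finger_force: 52.6
```

Request:
arm_command --commands '[{"delta_rot": [0, 0, 0], "dp": [0, 0, -10], "hand": 1}, {"delta_rot": [0, 0, 0], "dp": [0, 0, -20], "hand": 1}, {"delta_rot": [0, 0, 0], "dp": [0, 0, -30], "hand": 1}, {"delta_rot": [0, 0, 0], "dp": [0, 0, -35], "hand": 1}, {"delta_rot": [0, 0, 0], "dp": [0, 0, -35], "hand": 1}, {"delta_rot": [0, 0, 0], "dp": [0, 0, -35], "hand": 1}, {"delta_rot": [0, 0, 0], "dp": [0, 0, -25], "hand": 1}, {"delta_rot": [0, 0, 0], "dp": [0, 0, -10], "hand": 1}, {"delta_rot": [0, 0, 0], "dp": [0, 0, 0], "hand": 1}]'

```text
t: 19.1
tcp_pos: [495.6, 353.5, 260.8]
eef_rot: [179.7, -0.2, 90.0]
contact_force: [0.2, 0.9, -2.9]
gripper_width: 62.9
finger_force: 55.8
```

```bash
python3 warm.py w4
```

```text
[495.62721493 353.53767404 260.76652552]
no tin
 plate (array([502.6, 354.7]), 50.0, array([503.1, 360. ,  47.8])) ell [502.5 354.8]
 housing (array([495.5, 355.7]), array([168.4, 184.3]), 89.7, 37.7, 11364)
no tin
 plate (array([501.9, 352.8]), 54.0, array([499.8, 348.7,  47.8])) ell [501.7 352.6]
 housing (array([496. , 352.8]), array([181.3, 166.8]), 0.2, 37.9, 1962)
yellow (array([ 478.7, -415.3]), array([68.3, 44.3]), 89.3, 133.0, 419) green (array([ 459.1, -316.8]), array([45., 70.]), 1.6, 133.0, 411)
```

Request:
arm_command --commands '[{"delta_rot": [0, 0, 0], "dp": [-15, 2, 0], "hand": 1}, {"delta_rot": [0, 0, 0], "dp": [-25, 4, 0], "hand": 1}, {"delta_rot": [0, 0, 0], "dp": [-35, 5.5, 0], "hand": 1}, {"delta_rot": [0, 0, 0], "dp": [-35, 5.5, 0], "hand": 1}, {"delta_rot": [0, 0, 0], "dp": [-35, 5.5, 0], "hand": 1}, {"delta_rot": [0, 0, 0], "dp": [-35, 5.5, 0], "hand": 1}, {"delta_rot": [0, 0, 0], "dp": [-35, 5.5, 0], "hand": 1}, {"delta_rot": [0, 0, 0], "dp": [-35, 5.5, 0], "hand": 1}]'

```text
t: 19.92
tcp_pos: [533.1, 100.6, 255.8]
eef_rot: [-179.9, 0.0, 90.0]
contact_force: [0.0, 0.9, -2.3]
gripper_width: 62.8
finger_force: 55.8
```

Request:
arm_command --commands '[{"delta_rot": [0, 0, 0], "dp": [-35, 5.5, 0], "hand": 1}, {"delta_rot": [0, 0, 0], "dp": [-35, 5.5, 0], "hand": 1}, {"delta_rot": [0, 0, 0], "dp": [-35, 5.5, 0], "hand": 1}, {"delta_rot": [0, 0, 0], "dp": [-35, 5.5, 0], "hand": 1}, {"delta_rot": [0, 0, 0], "dp": [-30, 4, 0], "hand": 1}, {"delta_rot": [0, 0, 0], "dp": [-23, 3, 0], "hand": 1}, {"delta_rot": [0, 0, 0], "dp": [-15, 2, 0], "hand": 1}, {"delta_rot": [0, 0, 0], "dp": [0, 0, 0], "hand": 1}, {"delta_rot": [0, 0, 0], "dp": [0, 0, 0], "hand": 1}]'

```text
t: 20.67
tcp_pos: [564.3, -105.9, 255.7]
eef_rot: [-179.9, -0.0, 89.9]
contact_force: [-0.1, 0.8, -2.2]
gripper_width: 62.6
finger_force: 55.8
```

Request:
arm_command --commands '[{"delta_rot": [0, 0, 0], "dp": [0, 0, 20], "hand": 1}, {"delta_rot": [0, 0, 0], "dp": [0, 0, 30], "hand": 1}, {"delta_rot": [0, 0, 0], "dp": [0, 0, 35], "hand": 1}, {"delta_rot": [0, 0, 0], "dp": [0, 0, 35], "hand": 1}, {"delta_rot": [0, 0, 0], "dp": [0, 0, 30], "hand": 1}, {"delta_rot": [0, 0, 0], "dp": [0, 0, 20], "hand": 1}, {"delta_rot": [0, 0, 0], "dp": [0, 0, 10], "hand": 1}, {"delta_rot": [0, 0, 0], "dp": [0, 0, 0], "hand": 1}, {"delta_rot": [0, 0, 0], "dp": [0, 0, 0], "hand": 1}]'

```text
t: 21.42
tcp_pos: [565.1, -104.6, 77.4]
eef_rot: [180.0, -0.0, 90.1]
contact_force: [1.3, 0.9, -1.9]
gripper_width: 62.6
finger_force: 55.9
```

Request:
arm_command --commands '[{"delta_rot": [0, 0, 0], "dp": [0, 0, 15], "hand": 1}, {"delta_rot": [0, 0, 0], "dp": [0, 0, 15], "hand": 1}, {"delta_rot": [0, 0, 0], "dp": [0, 0, 10], "hand": 1}, {"delta_rot": [0, 0, 0], "dp": [0, 0, 6], "hand": 1}, {"delta_rot": [0, 0, 0], "dp": [0, 0, 2], "hand": 1}, {"delta_rot": [0, 0, 0], "dp": [0, 0, 1], "hand": 1}, {"delta_rot": [0, 0, 0], "dp": [0, 0, 0], "hand": 1}]'

```text
t: 22.0
tcp_pos: [565.5, -105.1, 28.4]
eef_rot: [180.0, 0.0, 90.0]
contact_force: [1.1, -0.8, -3.2]
gripper_width: 62.6
finger_force: 55.9
```

Request:
arm_command --commands '[{"delta_rot": [0, 0, 0], "dp": [0, 0, 0.7], "hand": 1}, {"delta_rot": [0, 0, 0], "dp": [0, 0, 0.7], "hand": 1}, {"delta_rot": [0, 0, 0], "dp": [0, 0, 0], "hand": 1}]'

```text
t: 22.25
tcp_pos: [565.4, -105.2, 26.8]
eef_rot: [180.0, 0.0, 90.0]
contact_force: [0.5, 0.0, 0.4]
gripper_width: 62.8
finger_force: 56.4
```

Request:
arm_command --commands '[{"delta_rot": [0, 0, 0], "dp": [0, 0, 0], "hand": -1}, {"delta_rot": [0, 0, 0], "dp": [0, 0, 0], "hand": -1}, {"delta_rot": [0, 0, 0], "dp": [0, 0, 0], "hand": -1}, {"delta_rot": [0, 0, 0], "dp": [0, 0, 0], "hand": -1}, {"delta_rot": [0, 0, 0], "dp": [0, 0, -15], "hand": -1}, {"delta_rot": [0, 0, 0], "dp": [0, 0, -30], "hand": -1}, {"delta_rot": [0, 0, 0], "dp": [0, 0, -35], "hand": -1}, {"delta_rot": [0, 0, 0], "dp": [0, 0, -35], "hand": -1}, {"delta_rot": [0, 0, 0], "dp": [0, 0, -35], "hand": -1}, {"delta_rot": [0, 0, 0], "dp": [0, 0, -30], "hand": -1}]'

```text
t: 23.08
tcp_pos: [565.1, -105.0, 209.0]
eef_rot: [179.9, 0.0, 90.0]
contact_force: [0.2, 0.1, 0.3]
gripper_width: 85.0
finger_force: 0.0
```

Request:
arm_command --commands '[{"delta_rot": [0, 0, 0], "dp": [35, -4.5, 0], "hand": -1}, {"delta_rot": [0, 0, 0], "dp": [35, -4.5, 0], "hand": -1}, {"delta_rot": [0, 0, 0], "dp": [35.7, -4.5, 0], "hand": -1}, {"delta_rot": [0, 0, 0], "dp": [0, 0, 0], "hand": -1}, {"delta_rot": [0, 0, 0], "dp": [0, 0, 0], "hand": -1}, {"delta_rot": [0, 0, 0], "dp": [0, 0, 0], "hand": -1}]'

```text
t: 23.58
tcp_pos: [551.5, 0.6, 206.4]
eef_rot: [180.0, 0.0, 90.1]
contact_force: [0.1, -0.2, -0.1]
gripper_width: 85.2
finger_force: 0.0
```

```bash
python3 bins.py w5 | grep -v "^[0-9]"; python3 -c "
from h import *
print(get_state()['tcp_pos'])"
```

```text
yellow attempt to get argmax of an empty sequence cap attempt to get argmax of an empty sequence
green attempt to get argmax of an empty sequence cap (array([504. ,   5.4]), 29.2, array([498.3,  11.2, 276.8]))
red tin (array([5.521e+02, 4.000e-01]), 32.0, array([552.2,   2.3,  56.4]))
black (array([ 563.4, -105.6]), 32.4, array([ 563.3, -101.5,   56.4]))
blue (array([554.8, 108.2]), 32.0, array([554.7, 108.9,  56.4])) bottle (array([486.1,  99.6]), 12.2, array([488.2,  99. , 165.6]))
rim/all (array([532.3,  -1. ]), array([211.7, 309.3]), 1.7, 56.0, 22054)
board (array([532.7,  -0.7]), array([234.7, 309.3]), 1.9, 56.5, 109760)
floor z black 23.71678224848452
[5.51588728e+02 5.24693165e-02 2.06396066e+02]
```

Request:
arm_command --commands '[{"delta_rot": [0, 0, 0], "dp": [0, 0, 30], "hand": -1}, {"delta_rot": [0, 0, 0], "dp": [0, 0, 35], "hand": -1}, {"delta_rot": [0, 0, 0], "dp": [0, 0, 35], "hand": -1}, {"delta_rot": [0, 0, 0], "dp": [0, 0, 30], "hand": -1}, {"delta_rot": [0, 0, 0], "dp": [0, 0, 25], "hand": -1}, {"delta_rot": [0, 0, 0], "dp": [0, 0, 15], "hand": -1}, {"delta_rot": [0, 0, 0], "dp": [0, 0, 11], "hand": -1}, {"delta_rot": [0, 0, 0], "dp": [0, 0, 0], "hand": -1}, {"delta_rot": [0, 0, 0], "dp": [0, 0, 0], "hand": -1}]'

```text
t: 24.38
tcp_pos: [551.3, -0.2, 25.2]
eef_rot: [-179.9, 0.0, 90.0]
contact_force: [0.1, 0.8, 0.9]
gripper_width: 85.8
finger_force: 0.0
```

Request:
arm_command --commands '[{"delta_rot": [0, 0, 0], "dp": [0, 0, 0], "hand": 1}, {"delta_rot": [0, 0, 0], "dp": [0, 0, 0], "hand": 1}, {"delta_rot": [0, 0, 0], "dp": [0, 0, 0], "hand": 1}, {"delta_rot": [0, 0, 0], "dp": [0, 0, 0], "hand": 1}, {"delta_rot": [0, 0, 0], "dp": [0, 0, 0], "hand": 1}, {"delta_rot": [0, 0, 0], "dp": [0, 0, 0], "hand": 1}, {"delta_rot": [0, 0, 0], "dp": [0, 0, 0], "hand": 1}]'

```text
t: 24.97
tcp_pos: [552.4, 0.3, 26.8]
eef_rot: [179.9, 0.0, 90.0]
contact_force: [-1.7, -1.8, 8.2]
gripper_width: 62.9
finger_force: 53.4
```

Request:
arm_command --commands '[{"delta_rot": [0, 0, 0], "dp": [0, 0, -10], "hand": 1}, {"delta_rot": [0, 0, 0], "dp": [0, 0, -20], "hand": 1}, {"delta_rot": [0, 0, 0], "dp": [0, 0, -35], "hand": 1}, {"delta_rot": [0, 0, 0], "dp": [0, 0, -35], "hand": 1}, {"delta_rot": [0, 0, 0], "dp": [0, 0, -35], "hand": 1}, {"delta_rot": [0, 0, 0], "dp": [0, 0, -35], "hand": 1}, {"delta_rot": [0, 0, 0], "dp": [0, 0, -30], "hand": 1}, {"delta_rot": [0, 0, 0], "dp": [0, 0, -20], "hand": 1}, {"delta_rot": [0, 0, 0], "dp": [0, 0, -10], "hand": 1}, {"delta_rot": [0, 0, 0], "dp": [0, 0, 0], "hand": 1}]'

```text
t: 25.8
tcp_pos: [552.4, 0.6, 258.9]
eef_rot: [179.7, -0.0, 90.0]
contact_force: [1.1, -0.1, -1.6]
gripper_width: 62.5
finger_force: 55.7
```

Request:
arm_command --commands '[{"delta_rot": [0, 0, 0], "dp": [15, -2, 0], "hand": 1}, {"delta_rot": [0, 0, 0], "dp": [25, -4, 0], "hand": 1}, {"delta_rot": [0, 0, 0], "dp": [35, -5, 0], "hand": 1}, {"delta_rot": [0, 0, 0], "dp": [35, -5, 0], "hand": 1}, {"delta_rot": [0, 0, 0], "dp": [35, -5, 0], "hand": 1}, {"delta_rot": [0, 0, 0], "dp": [35, -5, 0], "hand": 1}]'

```text
t: 26.3
tcp_pos: [524.4, 182.0, 255.0]
eef_rot: [-180.0, 0.0, 90.0]
contact_force: [0.8, -0.3, -2.6]
gripper_width: 62.9
finger_force: 55.7
```

Request:
arm_command --commands '[{"delta_rot": [0, 0, 0], "dp": [35, -5, 0], "hand": 1}, {"delta_rot": [0, 0, 0], "dp": [35, -5, 0], "hand": 1}, {"delta_rot": [0, 0, 0], "dp": [35, -5, 0], "hand": 1}, {"delta_rot": [0, 0, 0], "dp": [30, -4, 0], "hand": 1}, {"delta_rot": [0, 0, 0], "dp": [23, -3, 0], "hand": 1}, {"delta_rot": [0, 0, 0], "dp": [15, -2, 0], "hand": 1}, {"delta_rot": [0, 0, 0], "dp": [0, 0, 0], "hand": 1}, {"delta_rot": [0, 0, 0], "dp": [0, 0, 0], "hand": 1}]'

```text
t: 26.97
tcp_pos: [500.8, 353.9, 254.7]
eef_rot: [-179.9, 0.0, 90.1]
contact_force: [-0.4, -0.1, -2.5]
gripper_width: 62.2
finger_force: 55.7
```

Request:
arm_command --commands '[{"delta_rot": [0, 0, 0], "dp": [0, 0, 15], "hand": 1}, {"delta_rot": [0, 0, 0], "dp": [0, 0, 30], "hand": 1}, {"delta_rot": [0, 0, 0], "dp": [0, 0, 35], "hand": 1}, {"delta_rot": [0, 0, 0], "dp": [0, 0, 35], "hand": 1}, {"delta_rot": [0, 0, 0], "dp": [0, 0, 30], "hand": 1}, {"delta_rot": [0, 0, 0], "dp": [0, 0, 25], "hand": 1}, {"delta_rot": [0, 0, 0], "dp": [0, 0, 15], "hand": 1}, {"delta_rot": [0, 0, 0], "dp": [0, 0, 6], "hand": 1}, {"delta_rot": [0, 0, 0], "dp": [0, 0, 0], "hand": 1}, {"delta_rot": [0, 0, 0], "dp": [0, 0, 0], "hand": 1}]'

```text
t: 27.8
tcp_pos: [501.7, 353.2, 65.3]
eef_rot: [180.0, -0.0, 90.0]
contact_force: [-0.6, -0.5, -2.6]
gripper_width: 62.5
finger_force: 55.8
```

Request:
arm_command --commands '[{"delta_rot": [0, 0, 0], "dp": [0, 0, 3], "hand": 1}, {"delta_rot": [0, 0, 0], "dp": [0, 0, 1.5], "hand": 1}, {"delta_rot": [0, 0, 0], "dp": [0, 0, 1], "hand": 1}, {"delta_rot": [0, 0, 0], "dp": [0, 0, 0.7], "hand": 1}, {"delta_rot": [0, 0, 0], "dp": [0, 0, 0], "hand": 1}, {"delta_rot": [0, 0, 0], "dp": [0, 0, 0], "hand": 1}]'

```text
t: 28.3
tcp_pos: [501.6, 353.8, 58.9]
eef_rot: [180.0, -0.0, 90.0]
contact_force: [-2.7, -2.0, 6.0]
gripper_width: 62.5
finger_force: 56.2
```

Request:
arm_command --commands '[{"delta_rot": [0, 0, 0], "dp": [0, 0, 0], "hand": -1}, {"delta_rot": [0, 0, 0], "dp": [0, 0, 0], "hand": -1}, {"delta_rot": [0, 0, 0], "dp": [0, 0, 0], "hand": -1}, {"delta_rot": [0, 0, 0], "dp": [0, 0, 0], "hand": -1}, {"delta_rot": [0, 0, 0], "dp": [0, 0, -20], "hand": -1}, {"delta_rot": [0, 0, 0], "dp": [0, 0, -35], "hand": -1}, {"delta_rot": [0, 0, 0], "dp": [0, 0, -35], "hand": -1}, {"delta_rot": [0, 0, 0], "dp": [0, 0, -35], "hand": -1}, {"delta_rot": [0, 0, 0], "dp": [0, 0, -35], "hand": -1}, {"delta_rot": [0, 0, 0], "dp": [0, 0, -35], "hand": -1}]'

```text
t: 29.13
tcp_pos: [501.0, 353.4, 255.1]
eef_rot: [180.0, -0.0, 90.0]
contact_force: [0.3, 1.1, 0.2]
gripper_width: 85.4
finger_force: 0.0
```

```bash
python3 warm.py w6
```

```text
[500.98331369 353.37548802 255.05783586]
wrist tin (array([500. , 353.9]), 32.0, array([499.8, 355.4,  88.4]))
 plate (array([502.6, 353.4]), 51.0, array([510.4, 374.7,  47.8])) ell [502.4 354.6]
 housing (array([495.4, 355.3]), array([169.4, 184.2]), 89.5, 37.7, 14198)
top tin (array([498.9, 353.3]), 31.9, array([498.9, 351.6,  88.5]))
 plate (array([502.2, 353.8]), 55.4, array([504.2, 340.6,  47.9])) ell [501.9 355. ]
 housing (array([495.7, 352.9]), array([180.9, 168.9]), 0.8, 37.9, 2332)
yellow (array([ 478.7, -415.6]), array([67.9, 43.9]), 89.0, 132.9, 421) green (array([ 459.1, -316.7]), array([44.9, 68.8]), 1.7, 132.8, 408)
```

View pics/w6t.png

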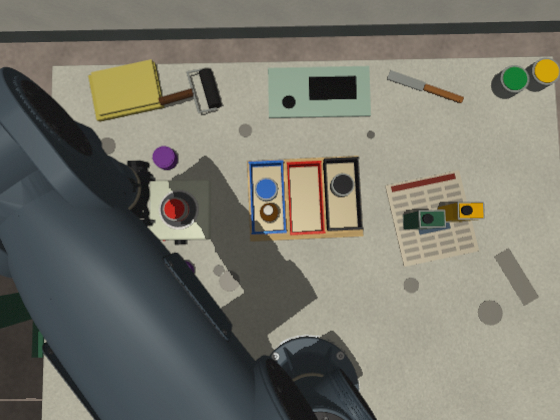

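Request:
arm_command --commands '[{"delta_rot": [0, 0, 0], "dp": [-33.5, -2, 0], "hand": -1}, {"delta_rot": [0, 0, 0], "dp": [-33.5, -2, 0], "hand": -1}, {"delta_rot": [0, 0, 0], "dp": [-33.5, -2, 0], "hand": -1}, {"delta_rot": [0, 0, 0], "dp": [-33.5, -2, 0], "hand": -1}, {"delta_rot": [0, 0, 0], "dp": [-33.5, -2, 0], "hand": -1}, {"delta_rot": [0, 0, 0], "dp": [-33.5, -2, 0], "hand": -1}, {"delta_rot": [0, 0, 0], "dp": [-33.5, -2, 0], "hand": -1}, {"delta_rot": [0, 0, 0], "dp": [-33.5, -2, 0], "hand": -1}, {"delta_rot": [0, 0, 0], "dp": [-33.5, -2, 0], "hand": -1}, {"delta_rot": [0, 0, 0], "dp": [-33.5, -2, 0], "hand": -1}]'

```text
t: 30.12
tcp_pos: [480.6, 17.1, 252.2]
eef_rot: [-179.9, 0.0, 90.0]
contact_force: [0.6, -0.1, 0.4]
gripper_width: 85.4
finger_force: 0.0
```

Request:
arm_command --commands '[{"delta_rot": [0, 0, 0], "dp": [-33.5, -2.2, 0], "hand": -1}, {"delta_rot": [0, 0, 0], "dp": [-33.5, -2.2, 0], "hand": -1}, {"delta_rot": [0, 0, 0], "dp": [-33.5, -2.2, 0], "hand": -1}, {"delta_rot": [0, 0, 0], "dp": [-33.5, -2.2, 0], "hand": -1}, {"delta_rot": [0, 0, 0], "dp": [-33.5, -2.2, 0], "hand": -1}, {"delta_rot": [0, 0, 0], "dp": [-33.5, -2.2, 0], "hand": -1}, {"delta_rot": [0, 0, 0], "dp": [-33.5, -2.2, 0], "hand": -1}, {"delta_rot": [0, 0, 0], "dp": [-33.5, -2.2, 0], "hand": -1}, {"delta_rot": [0, 0, 0], "dp": [-33.5, -2.2, 0], "hand": -1}, {"delta_rot": [0, 0, 0], "dp": [-33.5, -2.2, 0], "hand": -1}]'

```text
t: 30.95
tcp_pos: [458.9, -317.9, 252.1]
eef_rot: [-179.9, -0.1, 90.0]
contact_force: [0.6, -0.5, 0.7]
gripper_width: 85.2
finger_force: 0.0
```

Request:
arm_command --commands '[{"delta_rot": [0, 0, 0], "dp": [0, 0, 0], "hand": -1}, {"delta_rot": [0, 0, 0], "dp": [0, 0, 0], "hand": -1}, {"delta_rot": [0, 0, 0], "dp": [0, 0, 0], "hand": -1}]'

```text
t: 31.2
tcp_pos: [459.4, -316.0, 252.4]
eef_rot: [-179.9, -0.1, 90.0]
contact_force: [0.3, -0.4, 0.3]
gripper_width: 85.5
finger_force: 0.0
```

```bash
cat > paper.py <<'E'
from h import *
import sys
print(get_state()["tcp_pos"])
p,W,_=cloud("wrist",sys.argv[1]); X,Y,Z=W[...,0],W[...,1],W[...,2]
b=(X>400)&(X<540)&(Z>126)&(Z<138)
for n,m in (("yellow",b&(Y<-366)&(Y>-470)),("green",b&(Y>-366)&(Y<-270))):
    try: print(n,rect(W,big(m)))
    except Exception: print(n,"none")
E
python3 paper.py w7
```

```text
[ 459.35767015 -315.96977614  252.36268812]
yellow (array([ 479. , -415.8]), array([68.2, 45.7]), 89.2, 133.2, 2275)
green (array([ 459.4, -317.3]), array([45.7, 68. ]), 0.1, 133.3, 3148)
```

Request:
arm_command --commands '[{"delta_rot": [0, 0, 0], "dp": [-1, 0, 30], "hand": -1}, {"delta_rot": [0, 0, 0], "dp": [0, 0, 35], "hand": -1}, {"delta_rot": [0, 0, 0], "dp": [0, 0, 35], "hand": -1}, {"delta_rot": [0, 0, 0], "dp": [0, 0, 33], "hand": -1}, {"delta_rot": [0, 0, 0], "dp": [0, 0, 23], "hand": -1}, {"delta_rot": [0, 0, 0], "dp": [0, 0, 12], "hand": -1}, {"delta_rot": [0, 0, 0], "dp": [0, 0, 0], "hand": -1}, {"delta_rot": [0, 0, 0], "dp": [0, 0, 0], "hand": -1}]'

```text
t: 31.92
tcp_pos: [459.7, -316.3, 85.3]
eef_rot: [-180.0, -0.0, 90.1]
contact_force: [-0.3, -0.2, 0.5]
gripper_width: 85.5
finger_force: 0.0
```

Request:
arm_command --commands '[{"delta_rot": [0, 0, 0], "dp": [0, 0, 0], "hand": 1}, {"delta_rot": [0, 0, 0], "dp": [0, 0, 0], "hand": 1}, {"delta_rot": [0, 0, 0], "dp": [0, 0, 0], "hand": 1}, {"delta_rot": [0, 0, 0], "dp": [0, 0, 0], "hand": 1}, {"delta_rot": [0, 0, 0], "dp": [0, 0, 0], "hand": 1}, {"delta_rot": [0, 0, 0], "dp": [0, 0, 0], "hand": 1}, {"delta_rot": [0, 0, 0], "dp": [0, 0, 0], "hand": 1}, {"delta_rot": [0, 0, 0], "dp": [0, 0, 0], "hand": 1}]'

```text
t: 32.58
tcp_pos: [460.3, -317.7, 86.3]
eef_rot: [179.9, 0.0, 90.0]
contact_force: [0.0, 1.2, 6.9]
gripper_width: 43.5
finger_force: 50.2
```

Request:
arm_command --commands '[{"delta_rot": [0, 0, 0], "dp": [0, 0, -10], "hand": 1}, {"delta_rot": [0, 0, 0], "dp": [0, 0, -20], "hand": 1}, {"delta_rot": [0, 0, 0], "dp": [0, 0, -30], "hand": 1}, {"delta_rot": [0, 0, 0], "dp": [0, 0, -35], "hand": 1}, {"delta_rot": [0, 0, 0], "dp": [0, 0, -35], "hand": 1}, {"delta_rot": [0, 0, 0], "dp": [0, 0, -25], "hand": 1}, {"delta_rot": [0, 0, 0], "dp": [0, 0, -15], "hand": 1}, {"delta_rot": [0, 0, 0], "dp": [0, 0, -10], "hand": 1}, {"delta_rot": [0, 0, 0], "dp": [0, 0, 0], "hand": 1}]'

```text
t: 33.33
tcp_pos: [460.2, -317.8, 268.0]
eef_rot: [179.8, 0.1, 90.0]
contact_force: [0.6, -0.4, -3.8]
gripper_width: 43.7
finger_force: 52.6
```

Request:
arm_command --commands '[{"delta_rot": [0, 0, 0], "dp": [15, 1, 0], "hand": 1}, {"delta_rot": [0, 0, 0], "dp": [27, 2, 0], "hand": 1}, {"delta_rot": [0, 0, 0], "dp": [38, 2, 0], "hand": 1}, {"delta_rot": [0, 0, 0], "dp": [38, 2, 0], "hand": 1}, {"delta_rot": [0, 0, 0], "dp": [38, 2, 0], "hand": 1}, {"delta_rot": [0, 0, 0], "dp": [38, 2, 0], "hand": 1}, {"delta_rot": [0, 0, 0], "dp": [38, 2, 0], "hand": 1}, {"delta_rot": [0, 0, 0], "dp": [38, 2.3, 0], "hand": 1}, {"delta_rot": [0, 0, 0], "dp": [27.6, 2, 0], "hand": 1}, {"delta_rot": [0, 0, 0], "dp": [15, 2, 0], "hand": 1}]'

```text
t: 34.17
tcp_pos: [477.8, -1.5, 264.6]
eef_rot: [-179.9, -0.0, 90.2]
contact_force: [-0.5, -0.0, -3.9]
gripper_width: 43.7
finger_force: 52.4
```

Request:
arm_command --commands '[{"delta_rot": [0, 0, -4], "dp": [0, 0, 0], "hand": 1}, {"delta_rot": [0, 0, 0], "dp": [0, 0, 0], "hand": 1}, {"delta_rot": [0, 0, 0], "dp": [0, 0, 15], "hand": 1}, {"delta_rot": [0, 0, 0], "dp": [0, 0, 30], "hand": 1}, {"delta_rot": [0, 0, 0], "dp": [0, 0, 30], "hand": 1}, {"delta_rot": [0, 0, 0], "dp": [0, 0, 20], "hand": 1}, {"delta_rot": [0, 0, 0], "dp": [0, 0, 5], "hand": 1}, {"delta_rot": [0, 0, 0], "dp": [0, 0, 0], "hand": 1}, {"delta_rot": [0, 0, 0], "dp": [0, 0, 0], "hand": 1}]'

```text
t: 34.92
tcp_pos: [478.9, -5.0, 166.0]
eef_rot: [180.0, 0.0, 94.0]
contact_force: [0.6, -1.0, -4.4]
gripper_width: 43.6
finger_force: 52.9
```

Request:
arm_command --commands '[{"delta_rot": [0, 0, 0], "dp": [0, 0, 15], "hand": 1}, {"delta_rot": [0, 0, 0], "dp": [0, 0, 20], "hand": 1}, {"delta_rot": [0, 0, 0], "dp": [0, 0, 15], "hand": 1}, {"delta_rot": [0, 0, 0], "dp": [0, 0, 9], "hand": 1}, {"delta_rot": [0, 0, 0], "dp": [0, 0, 4], "hand": 1}, {"delta_rot": [0, 0, 0], "dp": [0, 0, 1.5], "hand": 1}, {"delta_rot": [0, 0, 0], "dp": [0, 0, 1], "hand": 1}, {"delta_rot": [0, 0, 0], "dp": [0, 0, 0], "hand": 1}, {"delta_rot": [0, 0, 0], "dp": [0, 0, 0], "hand": 1}]'

```text
t: 35.67
tcp_pos: [479.3, -4.8, 100.5]
eef_rot: [179.9, 0.0, 94.0]
contact_force: [0.3, 1.0, -4.5]
gripper_width: 43.2
finger_force: 53.0
```

Request:
arm_command --commands '[{"delta_rot": [0, 0, 0], "dp": [0, 0, 0.7], "hand": 1}, {"delta_rot": [0, 0, 0], "dp": [0, 0, 0.7], "hand": 1}, {"delta_rot": [0, 0, 0], "dp": [0, 0, 0], "hand": 1}]'

```text
t: 35.92
tcp_pos: [479.3, -4.8, 99.2]
eef_rot: [179.9, 0.0, 94.0]
contact_force: [-2.3, 0.6, 8.9]
gripper_width: 43.5
finger_force: 54.4
```

Request:
arm_command --commands '[{"delta_rot": [0, 0, 0], "dp": [0, 0, 0], "hand": -1}, {"delta_rot": [0, 0, 0], "dp": [0, 0, 0], "hand": -1}, {"delta_rot": [0, 0, 0], "dp": [0, 0, 0], "hand": -1}, {"delta_rot": [0, 0, 0], "dp": [0, 0, 0], "hand": -1}, {"delta_rot": [0, 0, 0], "dp": [0, 0, 0], "hand": -1}, {"delta_rot": [0, 0, 0], "dp": [0, 0, -30], "hand": -1}, {"delta_rot": [0, 0, 0], "dp": [0, 0, -35], "hand": -1}, {"delta_rot": [0, 0, 0], "dp": [0, 0, -35], "hand": -1}, {"delta_rot": [0, 0, 0], "dp": [0, 0, -35], "hand": -1}, {"delta_rot": [0, 0, 4], "dp": [0, 0, 0], "hand": -1}]'

```text
t: 36.75
tcp_pos: [481.1, -4.8, 239.5]
eef_rot: [179.5, 0.0, 90.1]
contact_force: [2.2, 0.3, 0.6]
gripper_width: 84.9
finger_force: 0.0
```

Request:
arm_command --commands '[{"delta_rot": [0, 0, 0], "dp": [-34, 0, 0], "hand": -1}, {"delta_rot": [0, 0, 0], "dp": [-34, 0, 0], "hand": -1}, {"delta_rot": [0, 0, 0], "dp": [-34, 0, 0], "hand": -1}, {"delta_rot": [0, 0, 0], "dp": [-34, 0, 0], "hand": -1}, {"delta_rot": [0, 0, 0], "dp": [-34, 0, 0], "hand": -1}, {"delta_rot": [0, 0, 0], "dp": [-34, 0, 0], "hand": -1}]'

```text
t: 37.25
tcp_pos: [478.6, -210.5, 233.4]
eef_rot: [180.0, 0.0, 90.0]
contact_force: [1.5, 0.3, 0.3]
gripper_width: 85.7
finger_force: 0.0
```

Request:
arm_command --commands '[{"delta_rot": [0, 0, 0], "dp": [-34, 0, 0], "hand": -1}, {"delta_rot": [0, 0, 0], "dp": [-34, 0, 0], "hand": -1}, {"delta_rot": [0, 0, 0], "dp": [-34, 0, 0], "hand": -1}, {"delta_rot": [0, 0, 0], "dp": [-34, 0, 0], "hand": -1}, {"delta_rot": [0, 0, 0], "dp": [-34, 0, 0], "hand": -1}, {"delta_rot": [0, 0, 0], "dp": [-34, 0, 0], "hand": -1}, {"delta_rot": [0, 0, 0], "dp": [-3, 0, 0], "hand": -1}, {"delta_rot": [0, 0, 0], "dp": [0, 0, 0], "hand": -1}, {"delta_rot": [0, 0, 0], "dp": [0, 0, 0], "hand": -1}]'

```text
t: 38.0
tcp_pos: [478.9, -415.5, 233.0]
eef_rot: [-180.0, -0.0, 90.0]
contact_force: [0.6, 1.1, -0.8]
gripper_width: 85.1
finger_force: 0.0
```

```bash
python3 paper.py w8
```

```text
[ 478.94118763 -415.5322011   232.95417034]
yellow (array([ 479. , -416.3]), array([67.3, 45.7]), 89.4, 133.2, 3553)
green none
```

Request:
arm_command --commands '[{"delta_rot": [0, 0, 0], "dp": [0, 0, 30], "hand": -1}, {"delta_rot": [0, 0, 0], "dp": [0, 0, 33], "hand": -1}, {"delta_rot": [0, 0, 0], "dp": [0, 0, 33], "hand": -1}, {"delta_rot": [0, 0, 0], "dp": [0, 0, 25], "hand": -1}, {"delta_rot": [0, 0, 0], "dp": [0, 0, 18], "hand": -1}, {"delta_rot": [0, 0, 0], "dp": [0, 0, 9], "hand": -1}, {"delta_rot": [0, 0, 0], "dp": [0, 0, 0], "hand": -1}, {"delta_rot": [0, 0, 0], "dp": [0, 0, 0], "hand": -1}]'

```text
t: 38.72
tcp_pos: [479.5, -415.3, 86.3]
eef_rot: [180.0, 0.0, 90.1]
contact_force: [0.6, 0.1, 0.4]
gripper_width: 85.3
finger_force: 0.0
```

Request:
arm_command --commands '[{"delta_rot": [0, 0, 0], "dp": [0, 0, 0], "hand": 1}, {"delta_rot": [0, 0, 0], "dp": [0, 0, 0], "hand": 1}, {"delta_rot": [0, 0, 0], "dp": [0, 0, 0], "hand": 1}, {"delta_rot": [0, 0, 0], "dp": [0, 0, 0], "hand": 1}, {"delta_rot": [0, 0, 0], "dp": [0, 0, 0], "hand": 1}, {"delta_rot": [0, 0, 0], "dp": [0, 0, 0], "hand": 1}, {"delta_rot": [0, 0, 0], "dp": [0, 0, 0], "hand": 1}, {"delta_rot": [0, 0, 0], "dp": [0, 0, 0], "hand": 1}]'

```text
t: 39.38
tcp_pos: [479.6, -416.2, 86.3]
eef_rot: [179.9, 0.1, 90.0]
contact_force: [0.3, 1.1, 6.2]
gripper_width: 43.7
finger_force: 50.8
```

Request:
arm_command --commands '[{"delta_rot": [0, 0, 0], "dp": [0, 0, -10], "hand": 1}, {"delta_rot": [0, 0, 0], "dp": [0, 0, -20], "hand": 1}, {"delta_rot": [0, 0, 0], "dp": [0, 0, -30], "hand": 1}, {"delta_rot": [0, 0, 0], "dp": [0, 0, -35], "hand": 1}, {"delta_rot": [0, 0, 0], "dp": [0, 0, -30], "hand": 1}, {"delta_rot": [0, 0, 0], "dp": [0, 0, -15], "hand": 1}, {"delta_rot": [0, 0, 0], "dp": [0, 0, -10], "hand": 1}, {"delta_rot": [0, 0, 0], "dp": [0, 0, 0], "hand": 1}]'

```text
t: 40.05
tcp_pos: [479.5, -416.3, 238.2]
eef_rot: [179.9, 0.1, 90.0]
contact_force: [0.1, -0.7, -3.2]
gripper_width: 43.6
finger_force: 52.1
```

Request:
arm_command --commands '[{"delta_rot": [0, 0, 0], "dp": [15, 0, 0], "hand": 1}, {"delta_rot": [0, 0, 0], "dp": [27, 1, 0], "hand": 1}, {"delta_rot": [0, 0, 0], "dp": [37, 1, 0], "hand": 1}, {"delta_rot": [0, 0, 0], "dp": [37, 1, 0], "hand": 1}, {"delta_rot": [0, 0, 0], "dp": [37, 1, 0], "hand": 1}, {"delta_rot": [0, 0, 0], "dp": [37, 1, 0], "hand": 1}, {"delta_rot": [0, 0, 0], "dp": [37, 1, 0], "hand": 1}, {"delta_rot": [0, 0, 0], "dp": [37, 1, 0], "hand": 1}, {"delta_rot": [0, 0, 0], "dp": [25, 1, 0], "hand": 1}, {"delta_rot": [0, 0, 0], "dp": [15.4, 1, 0], "hand": 1}]'

```text
t: 40.88
tcp_pos: [487.1, -108.7, 234.8]
eef_rot: [-179.9, -0.0, 90.1]
contact_force: [0.1, -0.4, -3.6]
gripper_width: 43.5
finger_force: 52.2
```

Request:
arm_command --commands '[{"delta_rot": [0, 0, 0], "dp": [0, 0, 0], "hand": 1}, {"delta_rot": [0, 0, 0], "dp": [0, 0, 0], "hand": 1}, {"delta_rot": [0, 0, 0], "dp": [0, 0, 15], "hand": 1}, {"delta_rot": [0, 0, 0], "dp": [0, 0, 30], "hand": 1}, {"delta_rot": [0, 0, 0], "dp": [0, 0, 20], "hand": 1}, {"delta_rot": [0, 0, 0], "dp": [0, 0, 5], "hand": 1}, {"delta_rot": [0, 0, 0], "dp": [0, 0, 0], "hand": 1}, {"delta_rot": [0, 0, 0], "dp": [0, 0, 0], "hand": 1}]'

```text
t: 41.55
tcp_pos: [488.0, -111.9, 166.0]
eef_rot: [180.0, 0.0, 90.0]
contact_force: [0.9, -0.0, -2.6]
gripper_width: 43.6
finger_force: 52.4
```

Request:
arm_command --commands '[{"delta_rot": [0, 0, 0], "dp": [0, 0, 15], "hand": 1}, {"delta_rot": [0, 0, 0], "dp": [0, 0, 20], "hand": 1}, {"delta_rot": [0, 0, 0], "dp": [0, 0, 15], "hand": 1}, {"delta_rot": [0, 0, 0], "dp": [0, 0, 9], "hand": 1}, {"delta_rot": [0, 0, 0], "dp": [0, 0, 4], "hand": 1}, {"delta_rot": [0, 0, 0], "dp": [0, 0, 1.5], "hand": 1}, {"delta_rot": [0, 0, 0], "dp": [0, 0, 1], "hand": 1}, {"delta_rot": [0, 0, 0], "dp": [0, 0, 0], "hand": 1}, {"delta_rot": [0, 0, 0], "dp": [0, 0, 0], "hand": 1}]'

```text
t: 42.3
tcp_pos: [488.3, -111.5, 100.6]
eef_rot: [179.9, 0.0, 90.0]
contact_force: [0.2, 0.1, -3.8]
gripper_width: 43.5
finger_force: 52.6
```

Request:
arm_command --commands '[{"delta_rot": [0, 0, 0], "dp": [0, 0, 0.7], "hand": 1}, {"delta_rot": [0, 0, 0], "dp": [0, 0, 0.7], "hand": 1}, {"delta_rot": [0, 0, 0], "dp": [0, 0, 0], "hand": 1}]'

```text
t: 42.55
tcp_pos: [488.3, -111.5, 99.3]
eef_rot: [179.9, 0.0, 90.0]
contact_force: [-1.9, 0.4, 7.8]
gripper_width: 43.2
finger_force: 53.7
```

Request:
arm_command --commands '[{"delta_rot": [0, 0, 0], "dp": [0, 0, 0], "hand": -1}, {"delta_rot": [0, 0, 0], "dp": [0, 0, 0], "hand": -1}, {"delta_rot": [0, 0, 0], "dp": [0, 0, 0], "hand": -1}, {"delta_rot": [0, 0, 0], "dp": [0, 0, 0], "hand": -1}, {"delta_rot": [0, 0, 0], "dp": [0, 0, 0], "hand": -1}, {"delta_rot": [0, 0, 0], "dp": [0, 0, -30], "hand": -1}, {"delta_rot": [0, 0, 0], "dp": [0, 0, -35], "hand": -1}, {"delta_rot": [0, 0, 0], "dp": [0, 0, -35], "hand": -1}, {"delta_rot": [0, 0, 0], "dp": [0, 0, -35], "hand": -1}, {"delta_rot": [0, 0, 0], "dp": [0, 0, -30], "hand": -1}]'

```text
t: 43.38
tcp_pos: [487.8, -111.4, 265.8]
eef_rot: [179.9, 0.0, 90.0]
contact_force: [0.8, 0.4, -0.3]
gripper_width: 85.6
finger_force: 0.0
```

Request:
arm_command --commands '[{"delta_rot": [0, 0, 0], "dp": [35, 0, 0], "hand": -1}, {"delta_rot": [0, 0, 0], "dp": [35, 0, 0], "hand": -1}, {"delta_rot": [0, 0, 0], "dp": [35, 0, 0], "hand": -1}, {"delta_rot": [0, 0, 0], "dp": [0, 0, 0], "hand": -1}, {"delta_rot": [0, 0, 0], "dp": [0, 0, 0], "hand": -1}, {"delta_rot": [0, 0, 0], "dp": [0, 0, 0], "hand": -1}]'

```text
t: 43.88
tcp_pos: [487.8, -6.5, 263.4]
eef_rot: [180.0, 0.0, 90.1]
contact_force: [-0.3, -0.1, -0.0]
gripper_width: 85.4
finger_force: 0.0
```

```bash
python3 bins.py w9 | grep -v "^[0-9]"; python3 - <<'E'
from h import *
p,W,_=cloud("top","top9"); cloud("scene","scene9"); X,Y,Z=W[...,0],W[...,1],W[...,2]
m=big((X>440)&(X<560)&(Y>260)&(Y<430)&(Z>75)&(Z<95)); print("tin on warmer",circ(W,m),p[m].mean(0))
E
```

```text
yellow (array([ 487.8, -111.3]), array([67.3, 45.7]), 89.6, 146.2, 2281) cap (array([487.7, -97.5]), 13.5, array([487.7, -96.2, 156.8]))
green (array([478.4,  -4.3]), array([45.7, 68. ]), 4.1, 146.3, 3214) cap (array([471.3,  -5.9]), 59.9, array([461.1,   4.2, 342. ]))
red tin (array([563.7, -45.3]), 55.9, array([564. , -45. ,  55.3]))
black (array([ 563.4, -105.4]), 32.3, array([ 562.6, -102.5,   56.4]))
blue (array([555.2, 107.6]), 32.2, array([554.4, 108.1,  56.4])) bottle (array([485.6,  99.4]), 12.1, array([485.9,  99.2, 165.8]))
rim/all (array([532.6,  -0.7]), array([212.2, 308.5]), 1.8, 55.9, 13126)
board (array([531. ,  -4.1]), array([237.5, 323.9]), 0.8, 146.5, 95462)
floor z black 15.876642018891005
tin on warmer (array([498.9, 352.9]), 32.4, array([499. , 351.5,  88.4])) [ 57.03478261  65.43478261 167.7826087 ]
```

View pics/scene9.png

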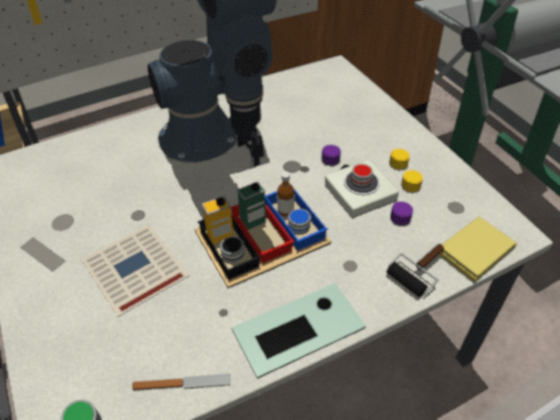

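The picture shows the red tin at (362,172) on the plate and the black tin at (232,247) at the back of the black bin. Both cans are back within about 1 mm of where they stood, and the gripper is clear of everything.

```bash
python3 -c "
from cell import ticket
print(ticket.finish_job())"
```

```text
the job is handed in; nothing more can be done
None
```

The job is handed in: the red tin stands about 3 mm from the middle of the warming plate, the black tin is at the back of the black bin, both cans are back within about 1 mm of where they stood, and the blue tin and bottle did not measurably move; the hand-in call returned no verdict.

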